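# Pull the hot extraction flap shut with the hook pole

## Robot

A 6-joint arm with a two-finger parallel gripper is mounted at the origin on a cart in front of the work surface, level with it; the furniture and walls round the work are solid. World frame = base frame: x ahead of the robot, y to its left, z up, the work surface at z = 0. Lengths are in mm, angles in degrees, forces in N, time in s.
With the tool pointing down it reaches from about 275 to 875 mm from the base axis. Payload 12.5 kg.
Tool frame: the origin (TCP) lies at the very end of the fingers, on their centre line; the grasp point (between the pads) lies 19 mm behind it; z points along the fingers, y is the direction in which the jaws open and shut (so a half turn about z gives the same grasp; the last joint's range is limited). The gripper opens to 85 mm and grips with 20 to 120 N. Pads are 22 mm wide; open, the fingers measure 114 mm over their backs; the gripper's body (76 mm by 85 mm) begins 54 mm behind the grasp point. The pads swing forward as they close: fully open they stand 13 mm farther back than shut.
Start: joints at [59.095, 20.094, 94.641, -0, 65.266, -4.847], TCP at [241.573, 494.092, 231.29] pointing down, gripper open.
Joint ranges: [-157.81, 157.81], [-45, 120.19], [0.68, 151.7], [-89.99, 269.99], [4.06, 180], [-164.3, 164.3]. Speed limits (degrees/s): [127.2, 127.2, 159.86, 180, 180, 180].

## Interface

Orientations are given as [roll, pitch, yaw] about the fixed x, y, z axes, in that order (R = Rz(yaw) Ry(pitch) Rx(roll)).
In Python, from workcell import bot gives the robot as it stands.
- The arm moves only by the shell command python3 -m inch 'ROWS' [FORCE]. ROWS is text: rows parted by semicolons, each of 5 numbers parted by spaces: the opening, from 0 (shut) to 1 (fully open), then the shift along the tool's x, y, z in m, then the turn about the tool's z in rad. In form: gripper x y z twist; .... A call has 1 to 20 rows; each row shifts and turns the commanded pose from where the row before left it, along the tool's axes as they then stand; what a row does not reach is not made up. A row lasts 1/12 s, in which the tool goes at most 41.7 mm and 7.16 degrees, less where a joint would pass 70% of its speed; a pose out of reach is approached as far as the arm can. A call is refused whole if a number of a shift passes 0.0417 or a number of a turn 0.125, either way. A call with a gripper value outside its range is refused whole. The fingers move at their own pace and stop on an object; FORCE is the grip in N (left out, the last holds). Time passes only in rows, so rows that do not move let the fingers close. It gives the time, the measured TCP pose, the force and the opening at its end, in the units of the state.
- bot.read_state(): the state, without advancing time (a new reading comes with each control period).
- bot.get_image(name): name is "scene" or "top" or "wrist"; returns (picture, depth): 400x640x3 uint8, red, green, blue; 400x640 float32, mm along the optical axis (not along the pixel's ray), 0 where there is no reading.
- bot.camera_info(name): a dict with "fx", "fy", "cx", "cy" (pixels), "k1" (the pictures are not rectified: a ray, as slopes to the right and down, at radius r is drawn at 1 + k1 r^2 times it, then the intrinsics apply), "origin" and "rotation" of the camera in the world. Camera axes: x right, y up, looking along -z (the intrinsics and any distortion apply to the point x, -y, -z); pixel columns grow to the right and rows downward; lengths in mm; the calibration is good to about 2 mm. A picture is of the moment at which its call begins: read the wrist's pose just before it. camera_info takes no time and is no camera call; for the wrist camera it gives the pose at the moment of the call.
- bot.job_done(): hands the job in, once; it reports no verdict.
The state is a dict: "t": time; "q": joint angles; "joint_velocities": joint speeds; "tau": joint torques, N m; "position": TCP position; "tool_rot": TCP orientation; "ft_force": force on the tool from outside, world axes, zero at the start; "ft_torque": the same for the moment, N m; "grip_width": finger opening in mm.
Only numpy, scipy, OpenCV 4.12 (cv2) and the standard library are available. Lean on these libraries where they do the work, as an engineer would, in place of code of your own. Each camera call takes 0.05 s, during which the arm holds its last target.

## Task

The flap of the steam extraction column has been left open and the column is too hot to touch. Take the hook pole from its rest, put its prong through the flap's ring eye and pull the flap shut until its spring catch snaps and holds it against the stop; how far that is differs with the catch's setting, so feel for it, never pushing or pulling harder than 20 N, which would bend the sheet metal, and let nothing but the pole touch the column. Then unhook the pole and lay it back in its rest as it lay, leaving everything else where it stands.

Things in the scene. Friction and masses are not known exactly. Their poses are not given: they have to be found in the camera images.
- vent_hood: Steam extraction column, fixed: grey foot 120 mm across, duct 72 mm across, white sheet-metal head 131 deep (x), 171 wide (y), from z = 215 to 345 mm. Origin: centre of the foot's underside; z up; its open front looks along its own -x, roughly at the robot. Front face at x = -66; opening 139 mm wide, z = 233 to 319; hollow 118 mm deep behind.
- vent_flap (a joint): Flap angle, rad: 0 = upright; positive = top leaning back into the head; starts 0.65 to 0.92. Stiff hinge (1.5 N at the ring), stays where left. It is shut when the nose on its top edge is behind the catch, against the catch's stop: at 0.01 to 0.35, wherever the catch bracket is clamped in its quadrant slot (that setting is not reported).
- catch_roller (a joint): Rise, m, of the catch's sprung roller, on the same bracket as the stop, at the right of the opening's top: 0 with the flap open; 0.0025 as the flap's nose passes under it, 0.035 rad before the stop; 0.0013 when it holds the flap shut. Felt at the ring: from 0.09 rad before the stop a rise to 8 to 12 N, a snap, then the hard stop. Short of the snap it pushes the flap back.
- flap_hinge (a point): Middle of the flap's hinge line, fixed on the column at x = -56, y = 0, z = 234 mm; the line runs along y; axes as the column's. The aluminium flap is 150 mm wide and stands 84 mm up from this line when shut.
- ring_eye (a point): Centre of the steel ring eye on the flap's outer face; moves with the flap. Inner diameter 16 mm, wire 5 mm; it stands upright, its hole runs along its y axis (the hinge line's direction). From the hinge line it is 26 mm along the flap's -x and 62 mm along its z, 24 mm clear of the flap. x and z axes turn with the flap; when shut they are the column's.
- pole_grip (a point): Hook pole, 315 mm long, 0.16 to 0.26 kg, level in its rest 75 mm above the worktop. Point: on its axis, at its balance, midway between the saddles. x to the hook end, z up. Flat-sided black handle 22 wide (y) x 28 high (z) from x = -130 to +42 mm, then a 9 mm rod; at x = +170 a 7 mm prong turns off square to the pole's own -y.
- prong_tip (a point): Very tip of the prong: in the pole's frame x = +170, y = -30 (30 mm from the rod's axis), z = 0 mm. Axes as the pole's.
- prong_root (a point): Where the prong's centre line meets the pole's axis: x = +170, y = 0, z = 0 mm in the pole's frame. Axes as the pole's.
- rest_seat (a point): Where pole_grip lies with the pole in its rest, axes as the pole's then. The rest: fixed steel rail 250 mm long, flared saddles at x = -98 (under the handle, 29 mm clear width) and x = +98 mm (under the rod, 17 mm), mouths about 52 and 40 mm wide, 19 and 28 mm above the pole's axis. Between them it is open down to the rail, 67 mm below.
- tape_dispenser: Black desk tape dispenser, 140 x 52 x 78 mm high, a bystander. Origin: centre of its underside.
- yellow_tub: Round yellow tub with lid, 89 mm across, 52 mm high, a bystander. Origin: centre of its underside.
- stapler: Small black stapler, 26 x 105 x 31 mm high, a bystander. Origin: centre of its underside.
- pen_cup: Drink tin with pens in it, 76 mm across, 142 mm high, a bystander. Origin: centre of its underside.

How it is judged:
By the outcome, as a careful person would: the job done as asked, in the order asked, and still so for the second after the job is handed in, with the robot touching nothing.
It also fails if it takes over 67 s, if anything falls off the work surface, if the arm or the gripper's body presses on something with over 40 N, if the wrist force passes 120 N, or if a joint passes its speed limit or range.

## Working session

There is one attempt and no reset: what is moved stays moved. The work goes in short steps, Python scripts to look and compute and a shell command to move; the robot and the scene stay as the last step left them, time stands still between calls to the robot, and variables do not carry over. Pictures are saved under pics/ and viewed, and the job is handed in when it is done.

```bash
ls; mkdir -p pics; python3 - <<'E'
from workcell import bot
import cv2,numpy as np
print(bot.read_state())
for n in ["scene","top","wrist"]:
    i=bot.camera_info(n);print(n,i)
    im,d=bot.get_image(n);cv2.imwrite(f"pics/{n}0.png",im[:,:,::-1]);np.save(f"pics/{n}0.npy",d)
E
```

```text
pics
{'t': 0.0, 'q': array([ 5.90926839e+01,  2.01245616e+01,  9.46775230e+01, -5.98708996e-05,
        6.52665148e+01, -4.84541816e+00]), 'joint_velocities': array([ 0.12796692, -0.04695269,  0.02409039,  0.02862902, -0.01660072,
        0.00480396]), 'tau': array([-2.16795524e-04, -5.06094182e+01, -2.91408688e+01, -1.18353673e-04,
        4.41444237e-03,  3.78636429e-06]), 'position': array([241.42446666, 493.80195841, 230.75248434]), 'tool_rot': array([-1.79931641e+02, -5.74028336e-03,  1.53938124e+02]), 'ft_force': array([-0.18959528,  0.32552348, -0.55341681]), 'ft_torque': array([ 0.00411404, -0.02201635, -0.00828939]), 'grip_width': 85.25779550245494}
scene {'fx': 374.2579409197956, 'fy': 374.2579409197956, 'cx': 315.7125600643903, 'cy': 200.28074871813624, 'k1': 0.004037263089107265, 'origin': array([-370.80266366, -617.21601919,  703.15367678]), 'rotation': array([ 64.85766107,   0.29632322, -54.26319407])}
top {'fx': 455.33216778141974, 'fy': 455.33216778141974, 'cx': 326.2036154054917, 'cy': 204.55354002005862, 'k1': -0.10854430669379694, 'origin': array([  32.17915669,  254.00889326, 1690.83102424]), 'rotation': array([  19.47360429,   -0.32699949, -117.62573956])}
wrist {'fx': 286.58067187102375, 'fy': 286.58067187102375, 'cx': 322.5139084963858, 'cy': 198.58548539591703, 'k1': -0.047109406636598364, 'origin': array([173.74816665, 527.45131735, 374.30051611]), 'rotation': array([-17.30339206,   0.06405248,  63.95057568])}
```

View pics/scene0.png

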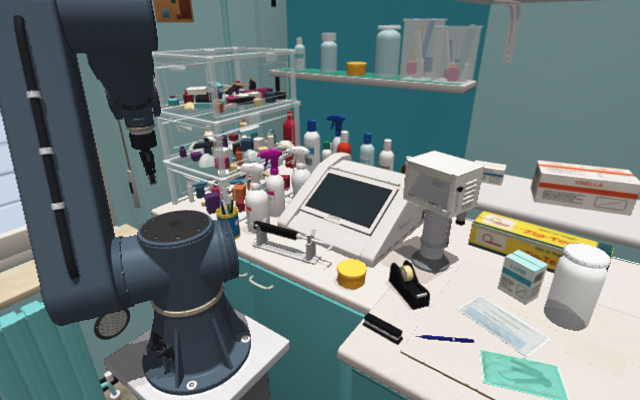

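View pics/top0.png

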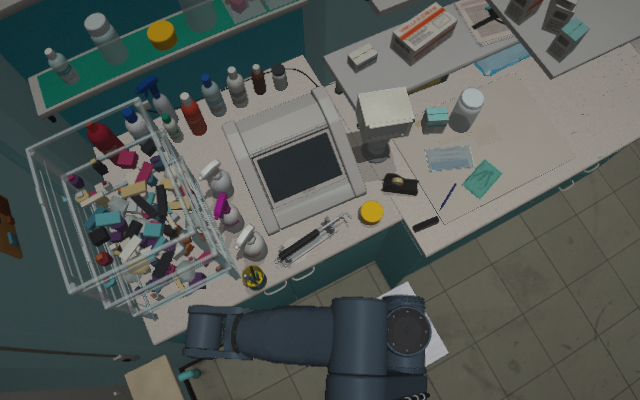

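View pics/wrist0.png

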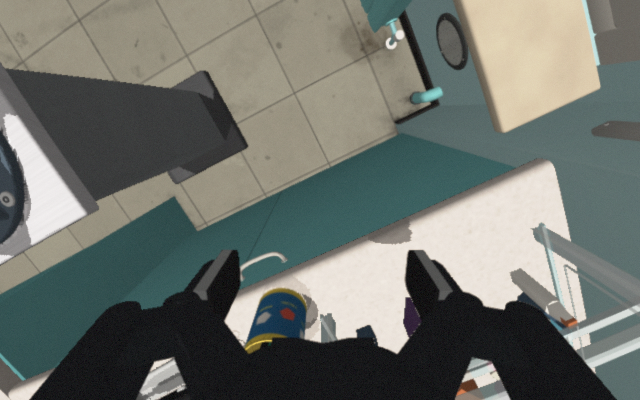

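```bash
cat > h.py <<'E'
import numpy as np,cv2
from scipy.spatial.transform import Rotation as Ro
def R(rpy): return Ro.from_euler('xyz',rpy,degrees=True).as_matrix()
def unproj(ci,u,v,d):
    x=(u-ci['cx'])/ci['fx'];y=(v-ci['cy'])/ci['fy']
    a,b=x,y
    for _ in range(20):
        s=1+ci['k1']*(a*a+b*b);a,b=x/s,y/s
    return ci['origin']+R(ci['rotation'])@np.array([a,-b,-1])*d
def ray(ci,u,v):
    return unproj(ci,u,v,1.0)-ci['origin']
def atz(ci,u,v,z):
    r=ray(ci,u,v);return ci['origin']+r*(z-ci['origin'][2])/r[2]
def proj(ci,p):
    c=R(ci['rotation']).T@(np.array(p)-ci['origin']);a,b=c[0]/-c[2],-c[1]/-c[2]
    s=1+ci['k1']*(a*a+b*b);return np.array([a*s*ci['fx']+ci['cx'],b*s*ci['fy']+ci['cy']])
def dep(d,u,v,r=1):
    p=d[v-r:v+r+1,u-r:u+r+1];p=p[p>0];return np.median(p) if p.size else 0
def crop(im,x0,y0,x1,y1,f,name):
    cv2.imwrite(name,cv2.resize(im[y0:y1,x0:x1],None,fx=f,fy=f,interpolation=cv2.INTER_CUBIC))
E
python3 - <<'E'
from h import *
s=cv2.imread('pics/scene0.png');t=cv2.imread('pics/top0.png')
crop(s,390,130,490,280,5,'pics/s_head.png') if 0 else crop(s,390,140,490,240,6,'pics/s_head.png')
crop(s,230,200,350,290,6,'pics/s_pole.png')
crop(t,260,200,390,290,6,'pics/t_pole.png')
crop(t,340,80,440,200,5,'pics/t_head.png')
E
```

```text
(no output)
```

View pics/s_head.png

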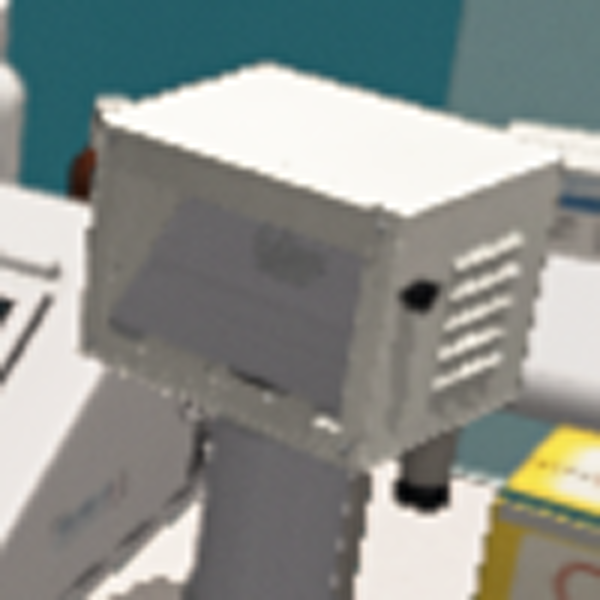

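View pics/s_pole.png

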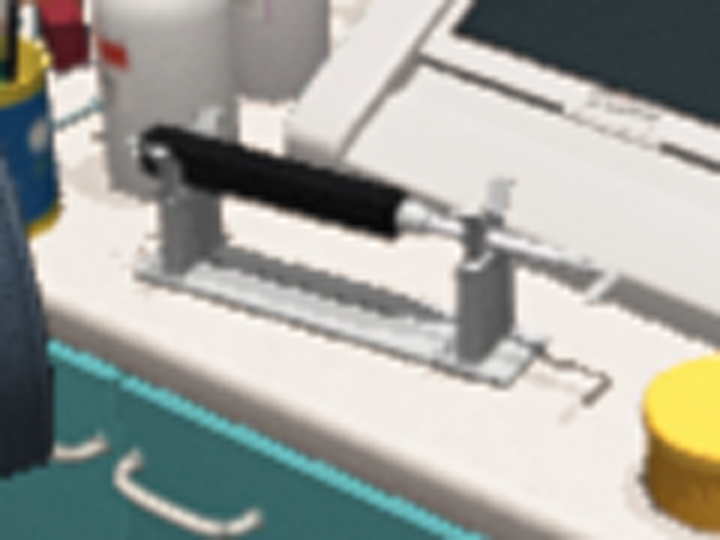

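View pics/t_pole.png

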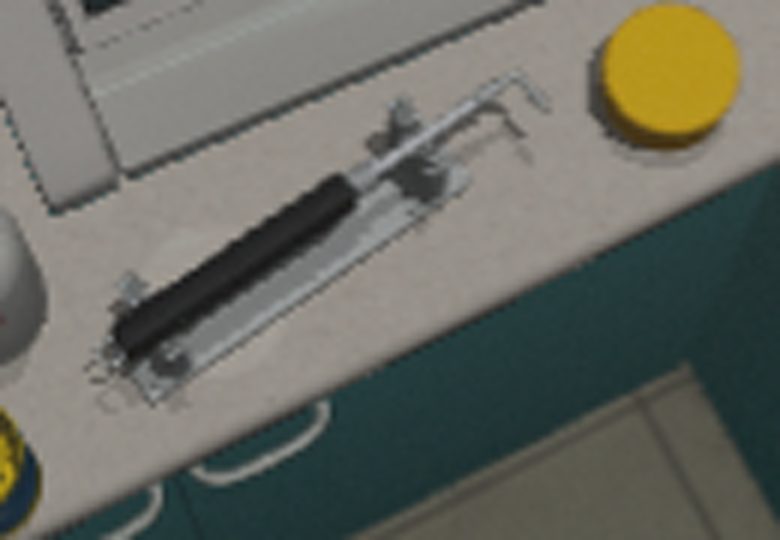

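View pics/t_head.png

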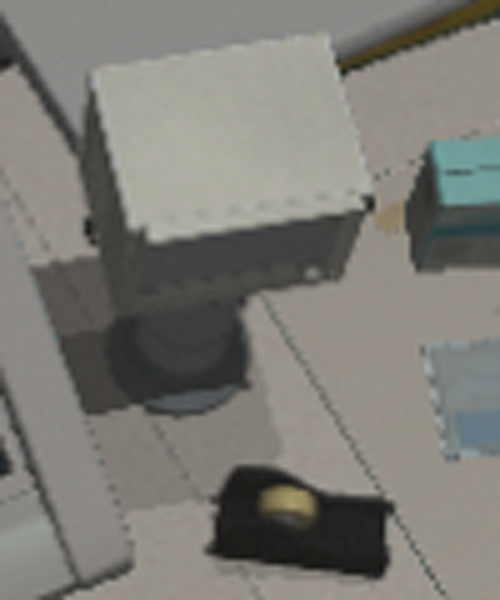

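```bash
python3 - <<'E'
from h import *
from workcell import bot
T=bot.camera_info('top');S=bot.camera_info('scene')
dt=np.load('pics/top0.npy');ds=np.load('pics/scene0.npy')
for n,ci,l in [('top',T,[(279.7,255.8),(345.8,212.5),(350.8,217.5)]),('sc',S,[(255.8,225),(331.7,245),(328.7,249.7)])]:
    for p in l: print(n,atz(ci,*p,75))
# top head corners at z=345 crop/5+(340,80)
for c in [(90,72),(328,38),(368,200),(125,232),(150,240)]:
    u,v=340+c[0]/5,80+c[1]/5
    print('head',atz(T,u,v,345), dep(dt,int(u),int(v)))
# plane of top
for c in [(150,130),(250,130)]:
    u,v=340+c[0]/5,80+c[1]/5; print(unproj(T,u,v,dep(dt,int(u),int(v))))
for c in [(100,115),(265,62),(560,155),(400,215)]:
    u,v=390+c[0]/6,140+c[1]/6; print('s',atz(S,u,v,345))
E
```

```text
top [437.37907714 221.89084336  75.        ]
top [472.30215526 -69.5271196   75.        ]
top [446.38928718 -76.71251805  75.        ]
sc [430.3656415 219.2908603  75.       ]
sc [473.74046803 -67.51559556  75.        ]
sc [445.74275339 -74.98112893  75.        ]
head [ 757.28509031 -258.1943175   345.        ] 1563.311
head [ 706.09141797 -420.41811082  345.        ] 1575.3096
head [ 582.70032064 -377.00173572  345.        ] 1542.086
head [ 636.47884394 -217.78941278  345.        ] 1538.8
head [ 623.48835163 -229.7253696   345.        ] 1540.8684
[ 697.23843366 -271.62835672  346.1583495 ]
[ 665.05546529 -331.91911038  348.17716888]
s [ 630.74217412 -222.40763577  345.        ]
s [ 759.20700658 -258.38807295  345.        ]
s [ 698.52377602 -419.61919809  345.        ]
s [ 579.87839099 -382.54117445  345.        ]
```

```bash
cat >> h.py <<'E'
O=np.array([669.,-320,0]);CY=-17.5
def col(p): return O+R([0,0,CY])@np.array(p)
def ringc(th,y=0): 
    c,s=np.cos(th),np.sin(th); return np.array([-56-26*c+62*s,y,234+62*c+26*s])
E
python3 - <<'E'
from h import *
from workcell import bot
S=bot.camera_info('scene');ds=np.load('pics/scene0.npy')
for th in (.65,.8,.92):
    p=proj(S,col(ringc(th)));print(th,ringc(th),p,(p-[390,140])*6)
for y in(-69.5,69.5):
  for z in (233,319): p=proj(S,col([-66,y,z]));print(y,z,(p-[390,140])*6)
# flap depth pts in column frame
pts=[]
for v in range(170,208,3):
  for u in range(410,452,4):
    d=ds[v,u]
    if d>0: 
        q=R([0,0,CY]).T@(unproj(S,u,v,d)-O); print(u,v,np.round(q).astype(int)) if u%8==2 else 0
s=cv2.imread('pics/scene0.png');crop(s,405,165,455,210,14,'pics/s_fl.png')
g=ds[165:210,405:455];g=np.clip((g-1080)/120*255,0,255).astype(np.uint8)
cv2.imwrite('pics/s_fld.png',cv2.resize(g,None,fx=14,fy=14,interpolation=cv2.INTER_NEAREST))
E
```

```text
0.65 [-39.17662161   0.         299.09204206] [433.45028508 179.93941998] [260.70171049 239.63651985]
0.8 [-29.63829681   0.         295.84707434] [435.39946272 180.22792958] [272.39677635 241.3675775 ]
0.92 [-22.42402363   0.         292.24649183] [436.80561651 180.81155619] [280.83369907 244.86933712]
-69.5 233 [330.39698401 431.2793544 ]
-69.5 319 [357.85684537 258.47780343]
69.5 233 [ 96.53324511 332.21609441]
69.5 319 [113.68520173 172.0412912 ]
410 170 [-57  72 312]
418 170 [-61  41 322]
426 170 [-60  14 330]
434 170 [-61 -12 338]
442 170 [-69 -43 349]
450 170 [-41 -49 344]
410 173 [-40  85 295]
418 173 [ -5  82 287]
426 173 [-62  11 322]
434 173 [-64 -16 331]
442 173 [-61 -39 337]
450 173 [-68 -67 347]
410 176 [-41  82 286]
418 176 [ -1  84 276]
426 176 [ -1  54 285]
434 176 [-62 -16 321]
442 176 [-63 -41 330]
450 176 [-58 -62 335]
410 179 [-39  83 276]
418 179 [-15  72 273]
426 179 [ -8  48 279]
434 179 [-36   1 301]
442 179 [-61 -42 321]
450 179 [-63 -67 329]
410 182 [-38  82 266]
418 182 [-22  65 267]
426 182 [-15  41 273]
434 182 [-11  17 280]
442 182 [ -4  -5 286]
450 182
[... 348 characters left out ...]
 191 [-19 -20 266]
450 191 [-64 -73 297]
410 194 [-54  65 236]
418 194 [-46  42 242]
426 194 [-38  19 248]
434 194 [-32  -3 254]
442 194 [-24 -24 260]
450 194 [-61 -72 287]
410 197 [-62  57 231]
418 197 [-54  35 237]
426 197 [-46  13 243]
434 197 [-37  -8 248]
442 197 [-32 -31 255]
450 197 [-63 -75 279]
410 200 [-63  55 222]
418 200 [-62  27 232]
426 200 [-53   6 237]
434 200 [-42 -13 241]
442 200 [-39 -37 249]
450 200 [-59 -74 269]
410 203 [ 43 137 150]
418 203 [-61  27 222]
426 203 [-62  -2 233]
434 203 [-53 -22 238]
442 203 [-43 -41 243]
450 203 [-62 -77 262]
410 206 [ 51 141 135]
418 206 [116 156 109]
426 206 [-59  -1 222]
434 206 [-62 -29 234]
442 206 [-50 -47 238]
450 206 [-59 -77 252]
```

View pics/s_fl.png

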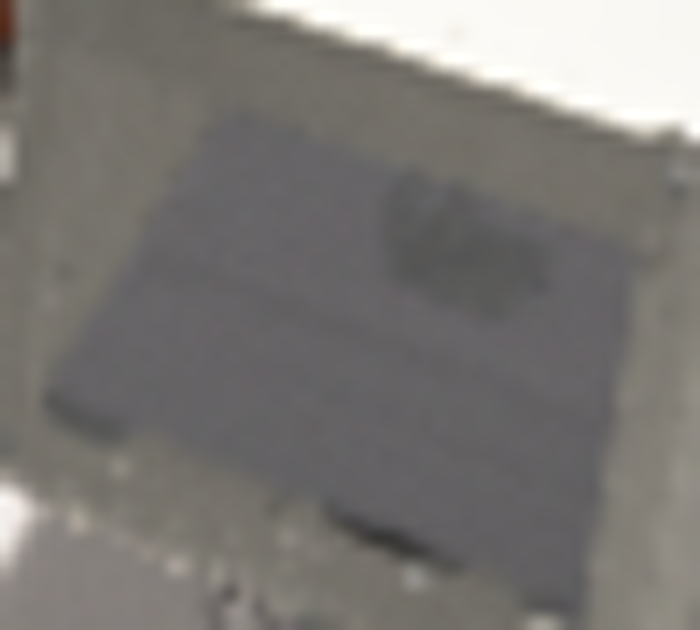

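View pics/s_fld.png

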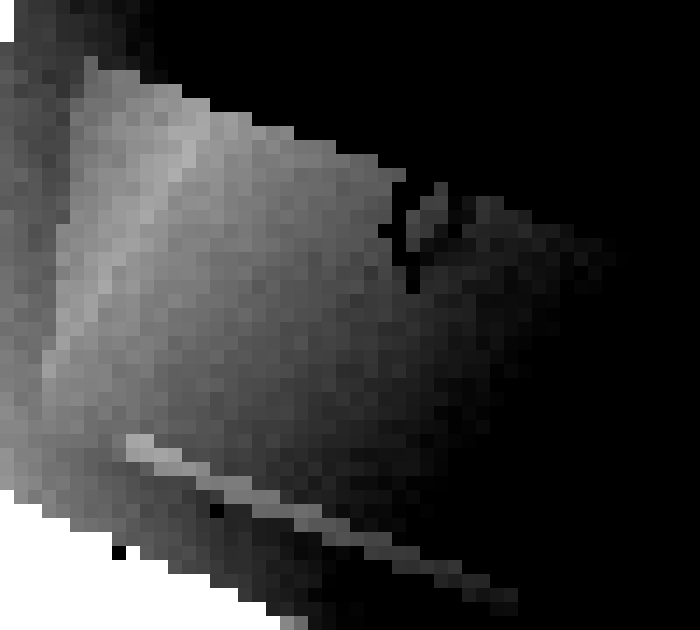

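```bash
cat >> h.py <<'E'
def cloud(ci,d):
    v,u=np.nonzero(d>0);x=(u-ci['cx'])/ci['fx'];y=(v-ci['cy'])/ci['fy'];a,b=x.copy(),y.copy()
    for _ in range(20):
        s=1+ci['k1']*(a*a+b*b);a,b=x/s,y/s
    P=np.stack([a,-b,-np.ones_like(a)],1)*d[v,u][:,None]
    return ci['origin']+P@R(ci['rotation']).T,u,v
def plane(P):
    c=np.median(P,0)
    for _ in range(5):
        w=np.linalg.svd(P-c,full_matrices=False)[2][2]; r=(P-c)@w
        m=abs(r-np.median(r))<2.5*np.median(abs(r-np.median(r)))+.5; P=P[m]; c=P.mean(0)
    return c,w,len(P)
E
python3 - <<'E'
from h import *
from workcell import bot
T=bot.camera_info('top');S=bot.camera_info('scene')
ds=np.load('pics/scene0.npy');dt=np.load('pics/top0.npy')
P,u,v=cloud(T,dt)
print('height map rows x 360..780 step20, cols y 300..-300 step 30')
for x in range(360,800,20):
    print(x,[int(P[(abs(P[:,0]-x)<10)&(abs(P[:,1]-y)<15)][:,2].max(initial=-1)) for y in range(300,-310,-30)])
Q,us,vs=cloud(S,ds);C=(Q-O)@R([0,0,CY])
def rep(n,m,C=C):
    c,w,k=plane(C[m]);w=w*np.sign(w[np.argmax(abs(w))]);print(n,k,c.round(1),w.round(4))
# front-face strips
box=(us>404)&(us<456)&(vs>155)&(vs<215)
rep('front',box&(abs(C[:,0]+64)<8)&(C[:,2]>222)&(C[:,2]<340)&(abs(C[:,1])<83)&((C[:,2]>322)|(C[:,2]<230)))
s=(us>445)&(us<490)&(vs>160)&(vs<215)&(abs(C[:,1]+84)<10)&(abs(C[:,0])<60)&(C[:,2]>225)&(C[:,2]<338)
rep('right',s)
f=box&(abs((C[:,0]+56)-(C[:,2]-234)*np.tan(.82))<8)&(C[:,2]>245)&(abs(C[:,1])<65)
c,w,k=plane(C[f]);print('flap',c,w,k,'theta',np.degrees(1)*0+np.arctan2(abs(w[2]),abs(w[0])))
Ct=(P-O)@R([0,0,CY])
t=(Ct[:,2]>330)&(Ct[:,2]<365)&(abs(Ct[:,0])<90)&(abs(Ct[:,1])<110);print('top',np.percentile(Ct[t],[0.5,1,2,50,98,99,99.5],axis=0).round(1))
m=np.zeros(dt.shape,np.uint8);_,uu,vv=cloud(T,dt);m[vv[t],uu[t]]=1
cnt=max(cv2.findContours(m,0,1)[0],key=cv2.contourArea);print(cv2.minAreaRect(cnt), [atz(T,*p,345).round(1) for p in cv2.boxPoints(cv2.minAreaRect(cnt))])
E
```

```text
height map rows x 360..780 step20, cols y 300..-300 step 30
360 [7, 1, 0, 2, 0, 7, 1, 2, 0, 4, 2, 7, -1, 3, 5, -1, 0, 9, 0, 8, 9]
380 [108, 10, 8, 10, 8, 12, 11, 10, 7, 8, 11, 12, 7, 9, 6, 7, 8, 10, 5, 7, 6]
400 [106, 7, 11, 98, 101, 9, 10, 6, 11, 12, 10, 5, 8, 8, 11, 62, 61, 11, 9, 11, 10]
420 [106, 8, 78, 93, 95, 73, 15, 14, 12, 9, 6, 9, 10, 8, 62, 59, 59, 57, 10, 9, 8]
440 [106, 13, 82, 94, 94, 93, 94, 96, 91, 17, 106, 15, 80, 76, 62, 58, 60, 58, 11, 9, 10]
460 [12, 9, 18, 98, -1, 92, 98, 95, 98, 85, 95, 84, 83, 83, 58, 61, 66, 55, 9, 8, 52]
480 [257, 159, 13, 9, 7, 12, 8, 6, 8, 12, 107, 86, 83, 71, 13, 59, 56, 6, 9, 83, 80]
500 [267, 266, 141, 10, 10, 7, 9, 9, 9, 8, 9, 12, 8, 7, 10, 9, 9, 10, 11, 83, 87]
520 [266, 266, 146, 11, 10, 8, 10, 9, 8, 9, 14, 9, 37, 46, 42, 54, 55, 10, 13, 40, 80]
540 [259, 259, 134, 54, 53, 47, 49, 45, 50, 54, 51, 55, 53, 54, 57, 71, 69, 44, 9, 68, 76]
560 [-1, -1, 47, 69, 61, 59, 61, 67, 66, 62, 61, 66, 64, 63, 64, 79, 83, 59, 8, 8, 8]
580 [-1, 3, 39, 86, 79, 67, 70, 69, 69, 69, 66, 68, 68, 66, 68, 91, 89, 6, 11, 9, 8]
600 [-1, 2, 9, 90, 93, 93, 92, 95
[... 926 characters left out ...]
02, 198, 196, 189, 203, 200, 197, 205, 203, 200, 202, 210, 206, 209, 201, 10, 766, 9]
front 396 [-61.5  -4.1 302.5] [1.0e+00 8.3e-03 1.0e-04]
right 766 [ -0.7 -82.5 282.2] [-7.4e-03  1.0e+00 -1.0e-04]
flap [-21.85175309   9.30731324 265.98557778] [-0.70737637 -0.00071111  0.70683673] 606 theta 0.7850165767847674
top [[-72.8 -83.3 333.3]
 [-71.8 -82.6 336.5]
 [-69.9 -80.1 338.8]
 [ -1.1   1.6 346.5]
 [ 67.8  84.5 353.4]
 [ 70.5  85.6 354.4]
 [ 71.8  86.6 355.6]]
((385.56866455078125, 107.42902374267578), (36.96977615356445, 53.12430953979492), 80.90972137451172) [array([ 763.4, -255.4,  345. ]), array([ 710.2, -436.5,  345. ]), array([ 576.1, -377.4,  345. ]), array([ 629.2, -203.1,  345. ])]
```

```bash
python3 -m inch '1 0 0 -0.02 0; 1 0 0 -0.02 0; 1 -0.02 -0.014 -0.01 0; 1 -0.025 -0.018 0 0; 1 -0.025 -0.018 0 0; 1 -0.025 -0.018 0 0; 1 -0.025 -0.018 0 0; 1 -0.025 -0.018 0 0; 1 -0.025 -0.018 0 0; 1 -0.025 -0.018 0 0; 1 -0.025 -0.018 0 0; 1 -0.025 -0.018 0 0; 1 -0.025 -0.018 0 0; 1 -0.025 -0.018 0 0; 1 -0.025 -0.018 0 0; 1 -0.025 -0.018 0 0; 1 -0.018 -0.0128 0 0'
```

```text
t: 1.57
position: [453.8, 98.3, 281.2]
tool_rot: [-180.0, 0.0, 153.9]
ft_force: [0.2, 0.5, 0.6]
grip_width: 85.4
```

```bash
python3 -m inch '1 0 0 0.01 0.1; 1 0 0 0.01 0.12; 1 0 0 0.01 0.12; 1 0 0 0.01 0.12; 1 0 0 0.01 0.12; 1 0 0 0.01 0.12; 1 0 0 0.01 0.12; 1 0 0 0.01 0.12; 1 0 0 0.01 0.06; 1 0 0 0 0; 1 0 0 0 0'
python3 - <<'E'
from h import *
from workcell import bot
print(bot.read_state())
ci=bot.camera_info('wrist');im,d=bot.get_image('wrist');cv2.imwrite('pics/w1.png',im[:,:,::-1]);np.save('pics/w1.npy',d);np.save('pics/w1ci.npy',ci,allow_pickle=True)
E
```

```text
t: 2.48
position: [452.9, 100.3, 191.1]
tool_rot: [-179.9, 0.0, 96.8]
ft_force: [0.3, -0.4, 0.3]
grip_width: 85.3
{'t': 2.4833, 'q': array([ 6.73509789e+00,  1.41260530e+01,  1.09314722e+02, -9.86643402e-04,
        5.66200532e+01, -4.07002110e-02]), 'joint_velocities': array([ 0.13140457, -0.93625212, -0.89880167, -0.05538444,  0.36018232,
       -0.88705014]), 'tau': array([-1.51397131e-02, -4.03622103e+01, -2.54429215e+01,  4.26778242e-04,
       -1.11681931e-01,  3.90697159e-01]), 'position': array([452.90516358, 100.30470668, 191.14188432]), 'tool_rot': array([-1.79939171e+02,  7.80100877e-04,  9.67763418e+01]), 'ft_force': array([ 0.25415271, -0.42023802,  0.3496393 ]), 'ft_torque': array([-0.00564095, -0.01113501,  0.00027004]), 'grip_width': 85.29900010499624}
```

View pics/w1.png

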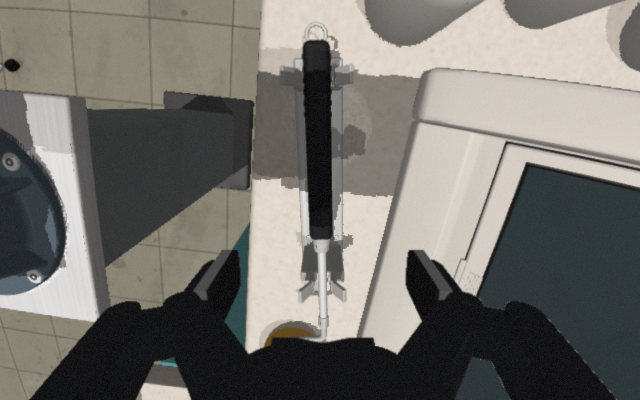

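```bash
python3 - <<'E'
from h import *
im=cv2.imread('pics/w1.png')
crop(im,280,15,360,175,5,'pics/w1a.png') if 0 else 0
crop(im,270,225,370,350,4.6,'pics/w1b.png');crop(im,270,15,370,115,5,'pics/w1a.png')
E
```

```text
(no output)
```

View pics/w1a.png

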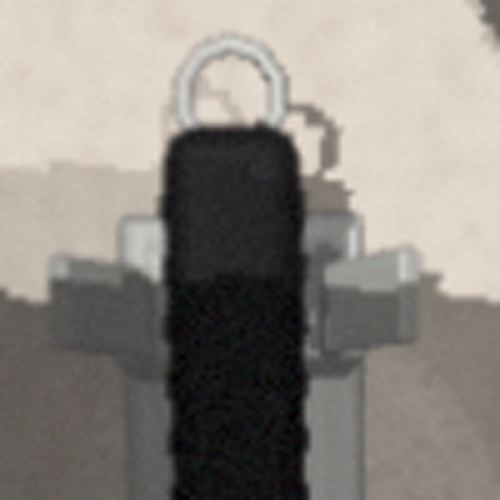

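View pics/w1b.png

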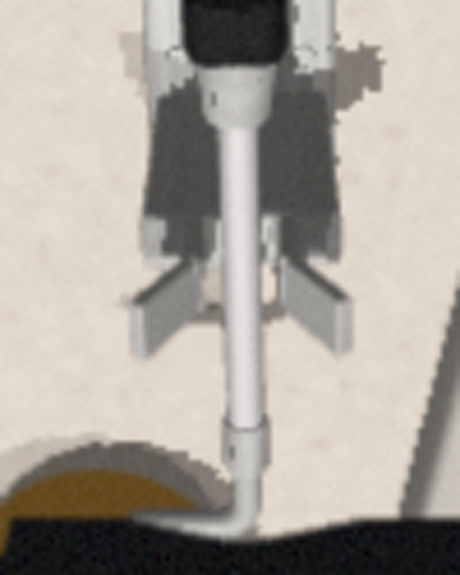

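```bash
python3 - <<'E'
from h import *
ci=np.load('pics/w1ci.npy',allow_pickle=True).item();d=np.load('pics/w1.npy')
for n,u,v,z in [('tail',316,41,85),('h',316.6,69,89),('hm',319,150,89),('shoulder',321.3,238.5,85),('rod',322.2,290,79.5),('root',323.7,339,75),('tip',300.4,337.4,75)]:
    print(n,atz(ci,u,v,z).round(1),unproj(ci,u,v,dep(d,int(u),int(v),2)).round(1))
a=atz(ci,316.6,69,89);b=atz(ci,322.2,290,79.5);print(np.degrees(np.arctan2(b[1]-a[1],b[0]-a[0])))
E
```

```text
tail [433.  227.3  85. ] [433.2 226.7  87.9]
h [436.  206.3  89. ] [436.  206.2  89.8]
hm [445.3 142.6  89. ] [445.3 142.7  89.6]
shoulder [457.1  58.8  85. ] [456.9  60.6  88.7]
rod [465.2  -2.2  79.5] [465.1  -1.8  79.9]
root [475.  -70.2  75. ] [474.6 -67.3  78.1]
tip [448.5 -71.2  75. ] [448.4 -69.2  77.1]
-82.02959535505525
```

```bash
python3 -m inch '1 0 -0.0017 0.02 -0.021; 1 0 0 0.025 0; 1 0 0 0.025 0; 1 0 0 0.025 0; 1 0 0 0.02 0; 1 0 0 0.015 0; 1 0 0 0.005 0; 1 0 0 0 0; 1 0 0 0 0' 60
python3 - <<'E'
from h import *
from workcell import bot
im,d=bot.get_image('wrist');cv2.imwrite('pics/w2.png',im[:,:,::-1])
E
```

```text
t: 3.28
position: [452.0, 100.2, 57.1]
tool_rot: [179.9, 0.0, 97.9]
ft_force: [0.0, 0.3, 0.7]
grip_width: 85.2
```

View pics/w2.png

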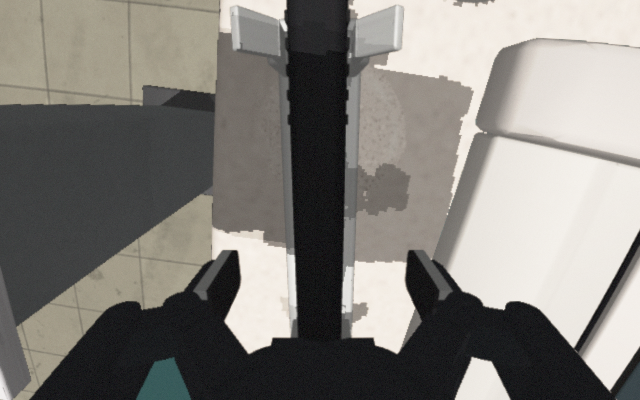

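```bash
python3 -m inch '1 0 -0.001 0.001 0; 0 0 0 0 0; 0 0 0 0 0; 0 0 0 0 0; 0 0 0 0 0; 0 0 0 0 0; 0 0 0 0 0; 0 0 0 0 0; 0 0 0 0 0; 0 0 0 0 0' 60
```

```text
t: 4.17
position: [450.8, 100.0, 55.5]
tool_rot: [180.0, 0.0, 97.9]
ft_force: [0.4, 0.0, 5.3]
grip_width: 21.1
```

```bash
python3 -m inch '0 0 0 -0.002 0; 0 0 0 -0.003 0; 0 0 0 -0.005 0; 0 0 0 -0.01 0; 0 0 0 -0.015 0; 0 0 0 -0.02 0; 0 0 0 -0.025 0; 0 0 0 -0.025 0; 0 0 0 -0.025 0; 0 0 0 0 0; 0 0 0 0 0' 90
python3 - <<'E'
from h import *
from workcell import bot
print(bot.read_state())
ci=bot.camera_info('wrist');im,d=bot.get_image('wrist');cv2.imwrite('pics/w3.png',im[:,:,::-1])
im,d=bot.get_image('scene');cv2.imwrite('pics/s3.png',im[:,:,::-1])
E
```

```text
t: 5.08
position: [450.8, 100.1, 186.7]
tool_rot: [179.8, 0.0, 97.8]
ft_force: [-0.3, -0.4, -1.8]
grip_width: 20.5
{'t': 5.0833, 'q': array([ 6.73835435e+00,  1.41746225e+01,  1.09996771e+02,  8.84030628e-04,
        5.56676479e+01, -1.11064346e+00]), 'joint_velocities': array([-3.98755807e-02,  2.45775260e+00,  2.04528013e+00, -6.76154287e-04,
       -1.14769321e+00, -1.89468684e-02]), 'tau': array([ 3.45691969e-02, -4.47322762e+01, -2.83968186e+01, -4.46741164e-03,
        2.42176652e-01,  4.81796746e-05]), 'position': array([450.80180905, 100.08984078, 186.69177904]), 'tool_rot': array([1.79839058e+02, 2.38860179e-03, 9.78484969e+01]), 'ft_force': array([-0.31718204, -0.42684032, -1.78967355]), 'ft_torque': array([-0.00127925,  0.01621282, -0.04648972]), 'grip_width': 20.530908004339693}
```

View pics/w3.png

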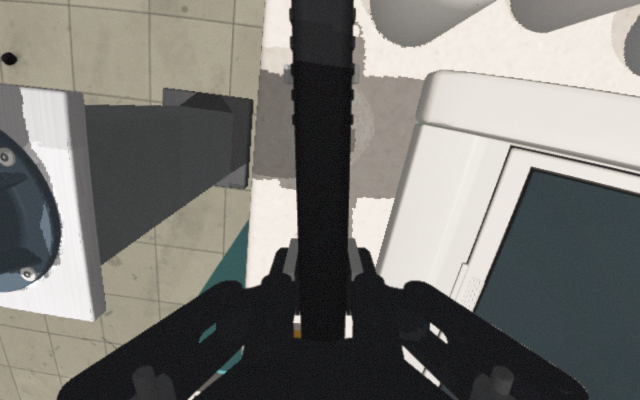

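View pics/s3.png

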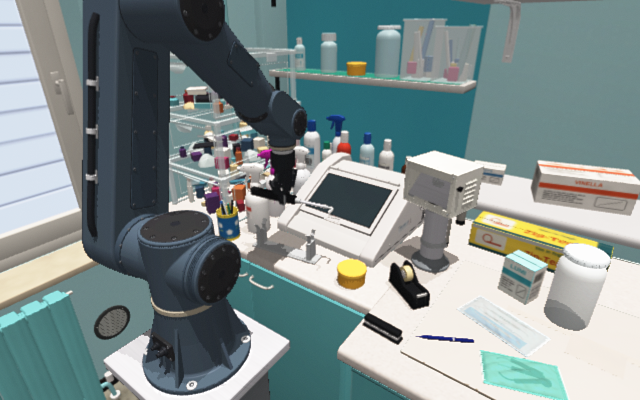

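```bash
python3 -m inch '0 0 0 -0.02 0; 0 0 0 -0.025 0; 0 0 0 -0.025 -0.05; 0 0 0 -0.02 -0.1; 0 0 0 0 -0.11; 0 0 0 0 -0.11; 0 0 0 0 -0.11; 0 0 0 0 -0.11; 0 0 0 0 -0.11; 0 0 0 0 -0.11; 0 0 0 0 -0.11; 0 0 0 0 -0.11; 0 0 0 0 -0.07; 0 0 0 0 -0.036; 0 0 0 0 0'
python3 -m inch '0 -0.001 -0.01 0 0; 0 -0.002 -0.02 0 0; 0 -0.003 -0.028 0 0; 0 -0.003 -0.028 0 0; 0 -0.003 -0.028 0 0; 0 -0.003 -0.028 0 0; 0 -0.003 -0.028 0 0; 0 -0.003 -0.028 0 0; 0 -0.003 -0.028 0 0; 0 -0.003 -0.028 0 0; 0 -0.003 -0.027 0 0; 0 -0.002 -0.02 0 0; 0 -0.001 -0.01 0 0; 0 0 0 0 0; 0 0 0 0 0'
python3 - <<'E'
from h import *
from workcell import bot
print(bot.read_state())
im,d=bot.get_image('scene');cv2.imwrite('pics/s4.png',im[:,:,::-1]);np.save('pics/s4.npy',d)
crop(im[:,:,::-1],330,130,490,250,5,'pics/s4c.png')
E
```

```text
t: 6.43
position: [449.9, 100.0, 274.0]
tool_rot: [-179.9, -0.1, 163.0]
ft_force: [0.6, -0.4, -1.9]
grip_width: 21.2
t: 7.68
position: [390.4, -206.9, 275.0]
tool_rot: [180.0, -0.0, 162.8]
ft_force: [-0.2, -0.6, -1.6]
grip_width: 20.8
{'t': 7.6833, 'q': array([-3.39679246e+01,  5.87263558e+00,  1.06398667e+02,  1.43184323e-02,
        6.77783866e+01, -1.06812177e+02]), 'joint_velocities': array([ 1.63311781, -0.42477409,  0.30874866,  0.05603011, -0.03491543,
        0.18282671]), 'tau': array([ -1.49191428, -36.72031403, -30.970577  ,  -0.09032553,
        -0.04780503,  -0.13003569]), 'position': array([ 390.38573339, -206.85878122,  274.95588711]), 'tool_rot': array([ 1.79972944e+02, -4.37331166e-02,  1.62838842e+02]), 'ft_force': array([-0.2451611 , -0.5948542 , -1.57087139]), 'ft_torque': array([ 0.02063642,  0.04121448, -0.01064651]), 'grip_width': 20.780306431729695}
```

View pics/s4.png

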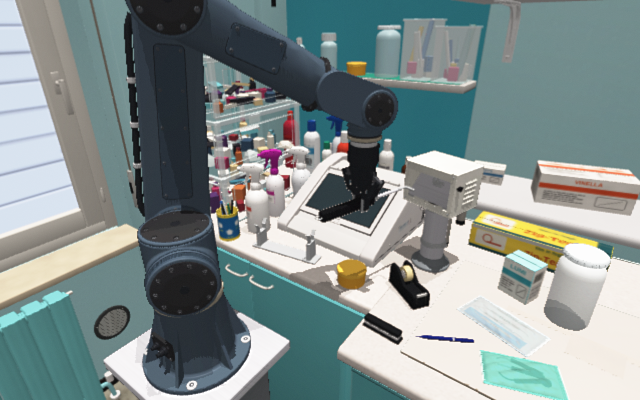

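View pics/s4c.png

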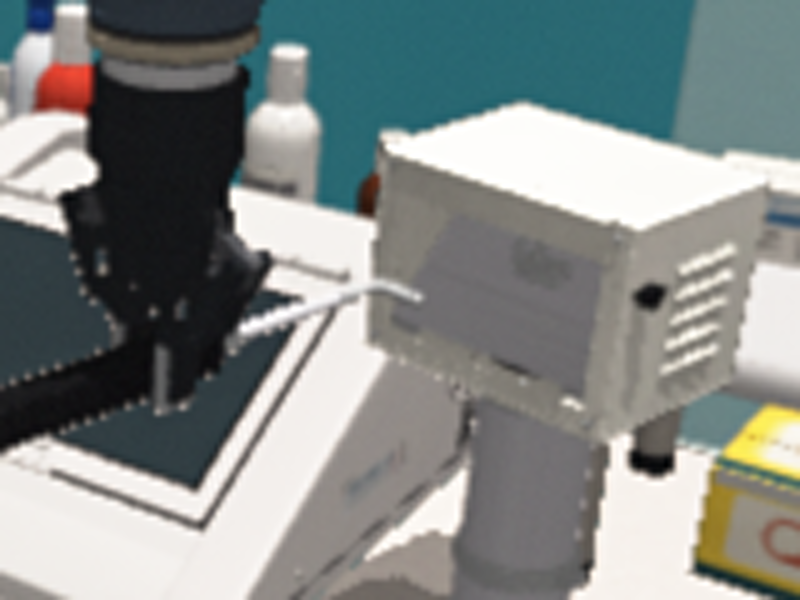

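```bash
python3 - <<'E'
from h import *
from workcell import bot
S=bot.camera_info('scene');d=np.load('pics/s4.npy')
r=np.array([552.9,-256.7,294.3]);t=np.array([544.1,-285.4,294.3])
for p,o in((r,(404.4,187)),(t,(414,189.4))):
    print('pred',proj(S,p),'obs',o)
    for z in (290,294,298): print(z,atz(S,*o,z).round(1))
P,u,v=cloud(S,d)
m=(u>398)&(u<417)&(v>182)&(v<193)&(d[v,u]<1035)
for a,b,p in zip(u[m],v[m],P[m].round(0)): print(a,b,p)
E
```

```text
pred [405.1151656  186.25419413] obs (404.4, 187)
290 [ 556.5 -253.5  290. ]
294 [ 547.5 -257.   294. ]
298 [ 538.5 -260.5  298. ]
pred [413.67610011 189.64919258] obs (414, 189.4)
290 [ 555.9 -282.   290. ]
294 [ 546.9 -285.2  294. ]
298 [ 537.9 -288.5  298. ]
403 186 [ 542. -255.  299.]
399 187 [ 529. -249.  298.]
400 187 [ 532. -250.  298.]
401 187 [ 534. -252.  298.]
402 187 [ 539. -253.  296.]
403 187 [ 541. -255.  296.]
408 187 [ 549. -267.  296.]
409 187 [ 550. -269.  296.]
399 188 [ 525. -251.  298.]
400 188 [ 528. -252.  297.]
401 188 [ 532. -254.  296.]
402 188 [ 538. -254.  294.]
403 188 [ 539. -257.  294.]
408 188 [ 544. -269.  295.]
409 188 [ 543. -272.  297.]
410 188 [ 548. -273.  295.]
411 188 [ 547. -276.  296.]
399 189 [ 522. -252.  296.]
400 189 [ 528. -253.  294.]
401 189 [ 529. -255.  294.]
408 189 [ 546. -269.  292.]
409 189 [ 544. -272.  293.]
410 189 [ 543. -275.  294.]
411 189 [ 543. -278.  295.]
412 189 [ 542. -281.  296.]
413 189 [ 545. -283.  295.]
399 190 [ 520. -253.  294.]
400 190 [ 527. -254.  292.]
410 190 [ 545. -275.  290.]
411 190 [ 545. -278.  291.]
412 190 [ 543. -281.  292.]
413 190 [ 544. -284.  293.]
```

```bash
python3 - <<'E'
from h import *
from workcell import bot
S=bot.camera_info('scene')
D=[np.load('pics/scene0.npy'),np.load('pics/s4.npy')]
CYn=-17.05;Rm=R([0,0,CYn]);On=np.array([671,-319,0.])
for k,d in enumerate(D):
    Q,us,vs=cloud(S,d);C=(Q-On)@Rm
    box=(us>416)&(us<456)&(vs>155)&(vs<215)
    def rep(n,m):
        c,w,kk=plane(C[m]);w=w*np.sign(w[np.argmax(abs(w))]);print(n,kk,c.round(1),w.round(4));return c,w
    rep('front',box&(abs(C[:,0]+64)<7)&(C[:,2]>222)&(C[:,2]<340)&(abs(C[:,1])<83)&((C[:,2]>323)|(C[:,2]<230)))
    rep('right',(us>445)&(us<490)&(vs>160)&(vs<215)&(abs(C[:,1]+84)<10)&(abs(C[:,0])<60)&(C[:,2]>225)&(C[:,2]<338))
    tp=(us>405)&(us<490)&(vs>148)&(vs<180)&(abs(C[:,2]-345)<8)&(abs(C[:,0])<55)&(abs(C[:,1])<70);rep('top',tp)
    f=box&(abs((C[:,0]+58)-(C[:,2]-234)*np.tan(.785))<7)&(C[:,2]>243)&(C[:,2]<280)&(abs(C[:,1])<62)
    c,w=rep('flap',f);print('theta',np.arctan2(abs(w[2]),abs(w[0])),'x at z234',c[0]+(c[2]-234)*w[2]/w[0])
    m=(us>=428)&(us<=446)&(vs>=174)&(vs<=187)
    n=np.array([-np.cos(.79),0,np.sin(.79)]) # flap outward normal
    h=(C-np.array([-56+3,0,234]))@n
    m&=(h>8)&(h<50)&(C[:,0]>-52)
    for a,b,p,hh in zip(us[m],vs[m],C[m].round(1),h[m]): print(a,b,p,round(hh,1))
E
```

```text
front 301 [-63.  -22.6 304. ] [ 1.e+00 -5.e-04  8.e-04]
right 763 [ -0.8 -84.  282.6] [ 6.e-04  1.e+00 -3.e-04]
top 611 [ -1.1  -4.2 344.3] [-3.e-04  8.e-04  1.e+00]
flap 496 [-29.    4.  260.3] [-0.7047  0.0034  0.7095]
theta 0.7887880281746726 x at z234 -55.56115609537993
434 177 [-3.790e+01  3.000e-01  3.069e+02] 41.2
433 178 [-37.6   3.3 302.8] 38.1
434 178 [-3.720e+01  3.000e-01  3.037e+02] 38.4
435 178 [-31.8   0.6 302.3] 33.6
437 178 [-24.   -0.7 300.8] 27.0
433 179 [-43.   -0.9 302.4] 41.6
434 179 [-37.8  -0.6 301. ] 36.9
437 179 [-23.1  -0.5 297.4] 24.0
438 179 [-14.8   1.7 294.6] 16.2
433 180 [-39.    1.5 297.6] 35.3
437 180 [-21.6   0.  293.7] 20.3
438 180 [-18.1  -0.9 293.2] 17.4
432 181 [-39.1   4.2 293.6] 32.6
433 181 [-40.5  -0.  295.4] 34.8
436 181 [-20.7   3.4 289.3] 16.6
433 182 [-4.010e+01 -2.000e-01  2.922e+02] 32.3
435 182 [-24.8   3.5 287.1] 17.9
436 182 [-2.500e+01  1.000e-01  2.883e+02] 18.9
437 182 [-20.9  -0.5 287.4] 15.4
438 182 [-17.1  -1.2 286.7] 12.2
440 182 [-12.1  -4.5 286.5] 8.5
433 183 [-41.2  -1.4 289.8] 31.3
434 183 [-35.9  -1.1 288.4] 26.6
435 183
[... 838 characters left out ...]
 299.1] 38.6
437 180 [-23.9  -1.5 294.8] 22.7
438 180 [-19.9  -2.2 294. ] 19.3
432 181 [-42.3   2.  295.1] 35.9
433 181 [-41.8  -0.9 296. ] 36.1
436 181 [-26.9  -0.7 292.1] 22.9
437 181 [-22.1  -0.8 291. ] 18.7
439 181 [-11.6  -0.4 288.2] 9.4
433 182 [-4.000e+01 -1.000e-01  2.922e+02] 32.2
435 182 [-25.3   3.2 287.4] 18.4
436 182 [-26.   -0.6 288.8] 19.9
437 182 [-27.4  -4.8 290.5] 22.2
438 182 [-17.7  -1.7 287. ] 12.8
433 183 [-40.4  -0.9 289.4] 30.5
434 183 [-37.7  -2.4 289.2] 28.5
435 183 [-2.930e+01  1.000e-01  2.863e+02] 20.4
436 183 [-25.2  -0.5 285.4] 17.0
437 183 [-20.8  -0.9 284.4] 13.2
438 183 [-18.3  -2.5 284.3] 11.3
434 184 [-31.2   1.6 283.1] 19.6
437 184 [-19.5  -0.5 280.8] 9.6
```

```bash
python3 -m inch '0 0 0.007 -0.001 0; 0 0 0.008 0 0; 0 -0.01 0 0 0; 0 -0.015 0 0 0; 0 -0.015 0 0 0; 0 -0.015 0 0 0; 0 -0.015 0 0 0; 0 -0.013 0 0 0; 0 -0.01 0 0 0; 0 -0.006 0 0 0; 0 -0.003 0 0 0; 0 0 0 0 0; 0 0 0 0 0'
python3 - <<'E'
from h import *
from workcell import bot
st=bot.read_state();print(st['position'],st['tool_rot'],st['ft_force'])
im,d=bot.get_image('scene');cv2.imwrite('pics/s5.png',im[:,:,::-1]);np.save('pics/s5.npy',d)
crop(im[:,:,::-1],395,155,465,215,11,'pics/s5c.png')
E
```

```text
t: 8.82
position: [492.4, -222.3, 276.3]
tool_rot: [180.0, -0.0, 162.9]
ft_force: [-0.1, -0.4, -1.9]
grip_width: 20.9
[ 492.42395315 -222.34209475  276.26639564] [ 1.79997691e+02 -1.70744643e-02  1.62946220e+02] [-0.07635955 -0.41243308 -1.90963963]
```

View pics/s5c.png

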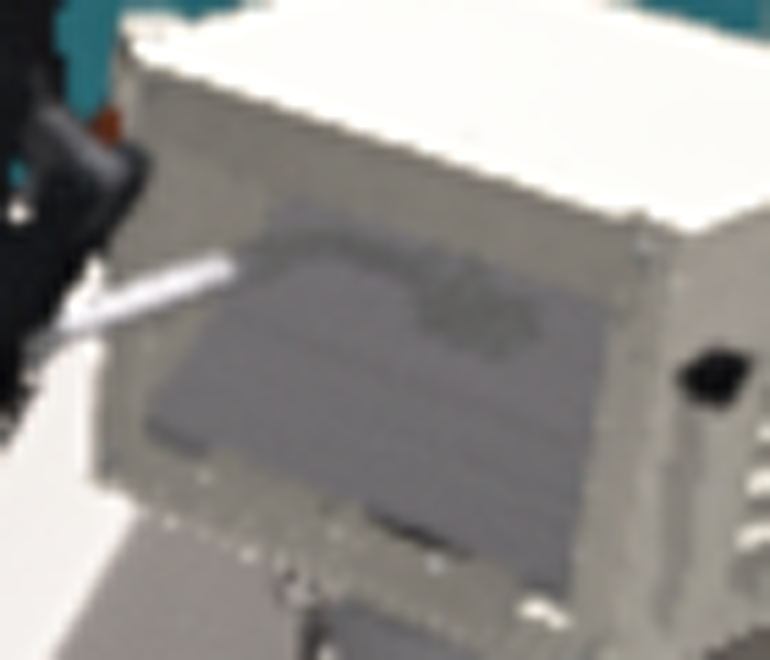

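```bash
cat > chk.py <<'E'
from h import *
from workcell import bot
import sys
S=bot.camera_info('scene');n=sys.argv[1];d=np.load(f'pics/{n}.npy')
On=np.array([671,-319,0.]);Rm=R([0,0,-17.05])
Q,us,vs=cloud(S,d);C=(Q-On)@Rm
im=cv2.imread(f'pics/{n}.png')[165:205,415:455].astype(float)
im=np.clip((im-60)*4,0,255).astype(np.uint8);cv2.imwrite(f'pics/{n}e.png',cv2.resize(im,None,fx=15,fy=15,interpolation=cv2.INTER_CUBIC))
nn=np.array([-np.cos(.79),0,np.sin(.79)]);h=(C-np.array([-53,0,234]))@nn
m=(us>414)&(us<447)&(vs>172)&(vs<190)&(h>12)&(C[:,0]>-55)&(C[:,2]<312)
for v in range(173,190): print(v,[(int(u),*C[i].round().astype(int).tolist()) for i,u in [(i,us[i]) for i in np.nonzero(m&(vs==v))[0]]])
E
python3 chk.py s5
```

```text
173 [(415, -20, 81, 290), (416, -15, 81, 289)]
174 [(415, -23, 78, 289)]
175 []
176 [(419, -47, 45, 298), (422, -39, 41, 298), (423, -36, 39, 297), (424, -32, 39, 297), (425, -30, 36, 297), (426, -26, 36, 296)]
177 [(420, -50, 39, 298), (421, -48, 37, 298), (422, -40, 39, 295), (423, -38, 37, 295), (424, -36, 35, 296), (425, -35, 32, 296), (426, -32, 31, 296), (427, -32, 27, 297), (428, -31, 25, 298), (429, -29, 23, 298), (434, -36, 2, 306)]
178 [(421, -50, 35, 296), (422, -41, 38, 293), (425, -32, 34, 292), (426, -36, 28, 295), (427, -31, 28, 293), (428, -33, 23, 296), (429, -33, 20, 297), (430, -32, 17, 297), (431, -34, 13, 299), (432, -31, 11, 299), (433, -37, 4, 303), (434, -37, 0, 304), (435, -34, -1, 303), (437, -21, 1, 299)]
179 [(420, -53, 36, 293), (428, -32, 23, 292), (429, -33, 19, 293), (430, -34, 15, 295), (431, -31, 14, 295), (432, -30, 11, 295), (433, -41, 1, 301), (434, -39, -1, 301), (437, -20, 2, 296), (438, -18, 0, 296)]
180 [(431, -33, 12, 293), (433, -38, 2, 297), (437, -21, 0, 294), (438, -20, -2, 294)]
181 [(432, -44, 1, 296), (433, -40, 0, 295), (436, -25, 0, 291), (437, -23, -1, 291)]
182 [(433, -39, 1, 292), (435, -26, 3, 288), (436, -27, -1, 289), (437, -22, -1, 288)]
183 [(433, -41, -1, 290), (434, -34, 0, 287), (435, -30, -1, 287), (436, -28, -2, 287), (437, -20, 0, 284)]
184 [(434, -33, 1, 284)]
185 []
186 []
187 []
188 []
189 []
```

View pics/s5e.png

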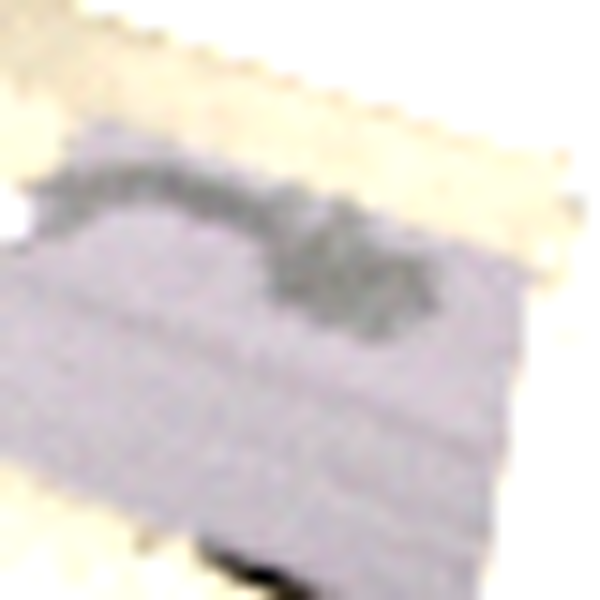

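```bash
python3 -m inch '0 -0.0005 -0.003 0 0; 0 0 -0.003 0 0; 0 0 -0.003 0 0; 0 0 -0.002 0 0; 0 0 0 0 0'
python3 -m inch '0 0 -0.003 0 0; 0 0 -0.003 0 0; 0 0 -0.003 0 0; 0 0 -0.002 0 0; 0 0 -0.002 0 0; 0 0 0 0 0'
python3 - <<'E'
from h import *
from workcell import bot
st=bot.read_state();print(st['position'],st['tool_rot'],st['ft_force'],st['ft_torque'])
im,d=bot.get_image('scene');cv2.imwrite('pics/s6.png',im[:,:,::-1]);np.save('pics/s6.npy',d)
E
python3 chk.py s6
```

```text
t: 9.28
position: [489.7, -233.7, 276.3]
tool_rot: [-180.0, 0.0, 162.9]
ft_force: [0.8, 0.4, -2.8]
grip_width: 20.8
t: 9.78
position: [486.0, -246.0, 276.3]
tool_rot: [-180.0, 0.0, 162.9]
ft_force: [-0.0, 0.0, -1.1]
grip_width: 20.8
[ 485.96935473 -246.01067058  276.29119887] [-1.79995196e+02  7.68421694e-04  1.62920959e+02] [-0.02476016  0.03593831 -1.05946405] [-0.00323899 -0.0468192  -0.00654109]
173 []
174 []
175 []
176 []
177 [(434, -34, 3, 305)]
178 [(430, -31, 18, 297), (431, -31, 14, 298), (432, -29, 13, 298), (433, -37, 4, 302), (434, -36, 1, 303), (435, -35, -1, 304), (437, -21, 1, 299)]
179 [(425, -54, 18, 299), (426, -55, 14, 301), (427, -48, 15, 299), (428, -44, 15, 298), (429, -40, 14, 297), (430, -40, 11, 298), (431, -32, 14, 295), (432, -34, 9, 297), (433, -41, 0, 302), (434, -35, 1, 300), (435, -27, 3, 297), (437, -19, 2, 296), (438, -17, 0, 296)]
180 [(428, -52, 9, 298), (429, -40, 14, 294), (430, -38, 12, 294), (431, -35, 11, 294), (432, -30, 11, 292), (433, -41, 0, 298), (434, -35, 1, 297), (435, -32, -1, 297), (436, -28, -1, 296), (437, -31, -6, 298), (438, -29, -8, 298)]
181 [(428, -50, 10, 295), (432, -42, 2, 295), (433, -39, 1, 295), (434, -31, 3, 292), (435, -31, 0, 293), (436, -33, -5, 295), (437, -33, -8, 296), (438, -32, -10, 296), (439, -32, -14, 298)]
182 [(427, -49, 13, 290), (433, -44, -3, 294), (435, -26, 3, 288), (437, -30, -7, 292), (438, -32, -11, 294), (439, -31, -13, 294)]
183 [(433, -40, -1, 289), (434, -35, -1, 288), (435, -32, -2, 288), (436, -26, -1, 286), (437, -21, -1, 285)]
184 [(434, -33, 0, 284)]
185 []
186 []
187 []
188 []
189 []
```

View pics/s6e.png

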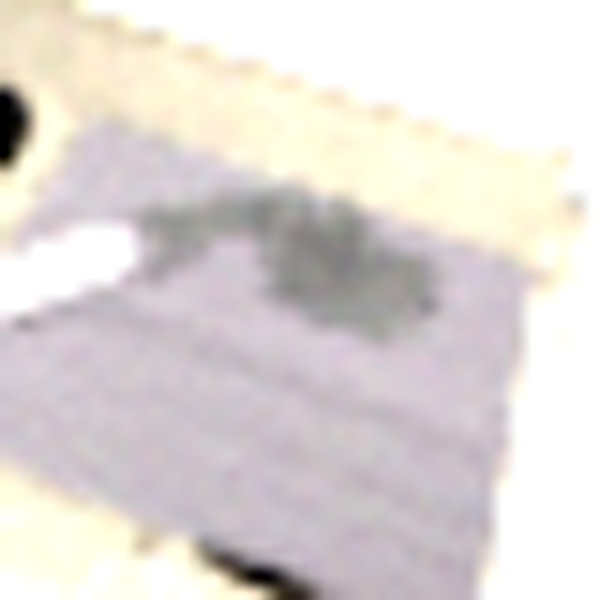

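```bash
python3 -m inch '0 0.002 0 -0.0007 0; 0 0.002 0 -0.0007 0; 0 0.002 0 -0.0007 0; 0 0.002 0 -0.0006 0; 0 0.002 0 -0.0006 0'
python3 -m inch '0 0.002 0 -0.0004 0; 0 0.002 0 -0.0003 0; 0 0.002 0 -0.0003 0; 0 0.002 0 -0.0003 0; 0 0.002 0 -0.0003 0;0 0.002 0 -0.0002 0'
```

```text
t: 10.25
position: [476.3, -242.6, 279.6]
tool_rot: [180.0, 0.0, 162.9]
ft_force: [2.8, -0.8, -2.9]
grip_width: 20.9
t: 10.75
position: [464.9, -239.2, 281.5]
tool_rot: [-180.0, 0.0, 162.9]
ft_force: [2.4, -0.1, -3.5]
grip_width: 20.6
```

```bash
for i in 1; do python3 -m inch '0 0.001 0 -0.0001 0; 0 0.001 0 0 0' | grep -E 'posi|force'; python3 -m inch '0 0.001 0 0 0; 0 0.001 0 0 0'| grep -E 'posi|force'; python3 -m inch '0 0.001 0 0 0; 0 0.001 0 0 0'| grep -E 'posi|force'; done
```

```text
position: [463.0, -238.6, 281.6]
ft_force: [1.9, -0.8, -2.7]
position: [461.2, -238.1, 281.5]
ft_force: [2.8, -0.1, -2.9]
position: [459.2, -237.4, 281.5]
ft_force: [2.0, -1.0, -2.7]
```

```bash
f(){ grep -E 'posi|force'; }; python3 -m inch '0 0.001 0 0 0; 0 0.001 0 0.0001 0' |f; python3 -m inch '0 0.001 0 0.0001 0; 0 0.001 0 0.0001 0'|f
```

```text
position: [457.3, -236.8, 281.4]
ft_force: [2.1, -0.8, -2.6]
position: [455.4, -236.2, 281.2]
ft_force: [1.4, -0.1, -2.8]
```

```bash
f(){ grep -E 'posi|force'; }; python3 -m inch '0 0.001 0 0.0001 0; 0 0.001 0 0.0001 0' |f; python3 -m inch '0 0.001 0 0.0002 0; 0 0.001 0 0.0002 0'|f
```

```text
position: [453.5, -235.7, 281.0]
ft_force: [2.4, 0.2, -2.7]
position: [451.6, -235.1, 280.6]
ft_force: [2.0, -0.3, -2.9]
```

```bash
f(){ grep -E 'posi|force'; }; python3 -m inch '0 0.001 0 0.0002 0; 0 0.001 0 0.0002 0' |f; python3 -m inch '0 0.001 0 0.0002 0; 0 0.001 0 0.0002 0'|f
```

```text
position: [449.6, -234.5, 280.2]
ft_force: [2.1, -0.3, -2.3]
position: [447.8, -233.9, 279.8]
ft_force: [1.4, -1.3, -2.1]
```

```bash
f(){ grep -E 'posi|force'; }; python3 -m inch '0 0.001 0 0.0003 0; 0 0.001 0 0.0002 0' |f; python3 -m inch '0 0.001 0 0.0003 0'|f
```

```text
position: [445.8, -233.3, 279.3]
ft_force: [1.4, 0.3, -3.0]
position: [444.9, -233.0, 279.0]
ft_force: [1.3, -1.6, -1.9]
```

```bash
f(){ grep -E 'posi|force'; }; python3 -m inch '0 0.001 0 0.0003 0; 0 0.001 0 0.0003 0' |f; python3 -m inch '0 0.001 0 0.0003 0'|f
```

```text
position: [443.0, -232.5, 278.4]
ft_force: [3.3, -2.2, -2.0]
position: [442.6, -232.4, 278.3]
ft_force: [9.3, -2.1, -4.3]
```

```bash
f(){ grep -E 'posi|force'; }; python3 -m inch '0 0.001 0 0.0003 0'|f;  python3 -m inch '0 0.001 0 0.0003 0'|f
```

```text
position: [442.3, -232.4, 278.2]
ft_force: [13.4, -4.5, -4.3]
position: [441.6, -232.2, 278.0]
ft_force: [9.7, -2.9, -4.9]
```

```bash
f(){ grep -E 'posi|force'; }; python3 -m inch '0 0 0 0 0'|f;  python3 -m inch '0 0 0 0 0'|f
```

```text
position: [441.1, -232.0, 277.8]
ft_force: [7.5, -3.6, -3.1]
position: [441.1, -232.0, 277.8]
ft_force: [7.7, -2.2, -3.0]
```

```bash
f(){ grep -E 'posi|force'; }; python3 -m inch '0 0.0005 0 0.0002 0'|f;  python3 -m inch '0 0 0 0 0'|f
```

```text
position: [440.6, -231.8, 277.6]
ft_force: [6.6, -1.9, -2.9]
position: [440.3, -231.7, 277.5]
ft_force: [5.6, -2.5, -3.0]
```

```bash
f(){ grep -E 'posi|force'; }; python3 -m inch '0 0.0005 0 0.0002 0'|f;  python3 -m inch '0 0 0 0 0'|f;  python3 -m inch '0 0.0005 0 0.0002 0'|f;  python3 -m inch '0 0 0 0 0'|f
```

```text
position: [439.7, -231.5, 277.3]
ft_force: [4.0, -1.1, -2.9]
position: [439.3, -231.3, 277.1]
ft_force: [1.4, -0.7, -2.1]
position: [438.6, -231.1, 276.9]
ft_force: [-0.2, 0.0, -2.3]
position: [438.3, -231.0, 276.7]
ft_force: [-0.1, -0.1, -2.2]
```

```bash
f(){ grep -E 'posi|force'; }; python3 -m inch '0 0.0005 0 0.0002 0; 0 0 0 0 0'|f;  python3 -m inch '0 0.0005 0 0.0002 0; 0 0 0 0 0'|f
```

```text
position: [438.1, -230.9, 276.6]
ft_force: [-0.0, -0.6, -2.0]
position: [437.9, -230.9, 276.5]
ft_force: [1.8, -1.2, -1.8]
```

```bash
f(){ grep -E 'posi|force'; }; python3 -m inch '0 0.0005 0 0.0001 0; 0 0 0 0 0'|f
python3 - <<'E'
from h import *
from workcell import bot
im,d=bot.get_image('scene');cv2.imwrite('pics/s7.png',im[:,:,::-1]);np.save('pics/s7.npy',d)
crop(im[:,:,::-1],395,155,465,215,11,'pics/s7c.png')
E
python3 chk.py s7
```

```text
position: [437.7, -230.8, 276.6]
ft_force: [4.0, -2.1, -3.4]
173 [(415, -48, 59, 304), (416, -50, 54, 306), (417, -48, 53, 306), (418, -49, 49, 307), (419, -50, 44, 309), (420, -51, 40, 310), (421, -52, 36, 312)]
174 [(415, -51, 57, 302), (416, -50, 54, 303), (417, -50, 50, 304), (418, -48, 49, 304), (419, -50, 44, 306), (420, -50, 40, 307), (421, -49, 37, 307), (422, -50, 33, 309), (423, -48, 32, 309), (424, -49, 27, 310)]
175 [(415, -51, 57, 299), (416, -51, 53, 300), (417, -51, 49, 301), (418, -49, 47, 301), (419, -51, 43, 303), (420, -50, 40, 304), (421, -48, 38, 304), (422, -51, 32, 306), (423, -50, 30, 307), (424, -48, 28, 307), (425, -53, 21, 310), (426, -49, 20, 310), (427, -46, 19, 309), (428, -48, 14, 311)]
176 [(415, -49, 58, 295), (416, -49, 54, 296), (417, -52, 49, 298), (418, -50, 46, 299), (419, -50, 43, 300), (420, -52, 38, 302), (421, -52, 34, 303), (422, -48, 34, 302), (423, -51, 28, 305), (424, -47, 27, 304), (425, -48, 24, 305), (426, -51, 18, 308), (427, -49, 16, 308), (428, -50, 12, 309), (429, -51, 8, 311), (430, -49, 6, 311)]
177 [(415, -51, 56, 293), (416, -5
[... 5712 characters left out ...]
-40, 289), (444, -51, -45, 291), (445, -54, -50, 294), (446, -51, -51, 293)]
189 [(416, -53, 46, 258), (417, -54, 42, 260), (419, -54, 34, 262), (420, -53, 32, 263), (421, -54, 27, 265), (422, -50, 27, 264), (423, -53, 21, 267), (424, -52, 18, 267), (425, -53, 15, 269), (426, -54, 10, 270), (427, -52, 8, 271), (428, -51, 6, 271), (429, -53, 1, 273), (430, -53, -2, 274), (431, -53, -6, 276), (432, -53, -9, 277), (433, -51, -11, 277), (434, -48, -12, 277), (435, -49, -16, 278), (436, -47, -18, 278), (437, -51, -24, 281), (438, -52, -28, 283), (440, -51, -33, 285), (441, -51, -36, 285), (442, -52, -40, 287), (443, -49, -41, 287), (444, -51, -46, 289), (445, -50, -48, 289), (446, -52, -52, 291)]
```

View pics/s7c.png

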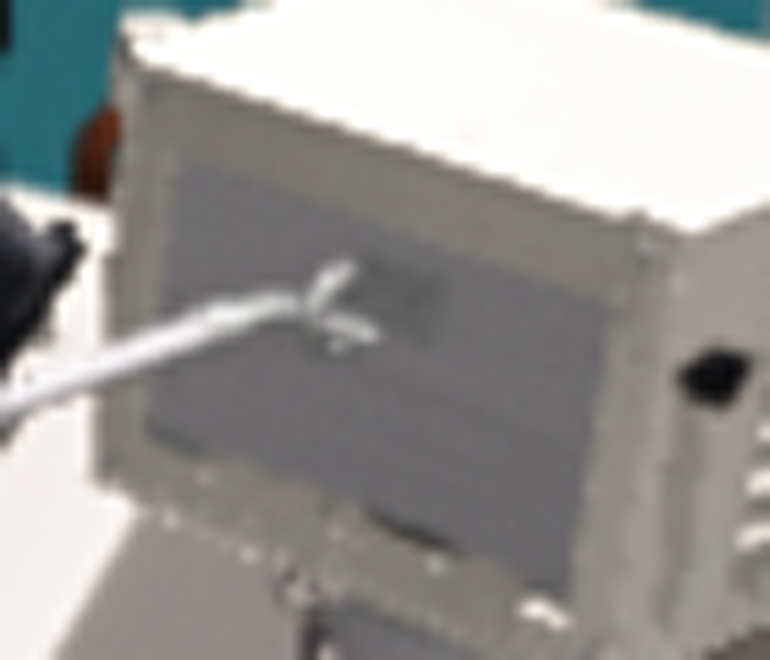

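```bash
f(){ grep -E 'posi|force'; }; python3 -m inch '0 0.0005 0 0.0001 0; 0 0 0 0 0'|f;python3 -m inch '0 0.0005 0 0.0001 0; 0 0 0 0 0'|f
python3 - <<'E'
from h import *
from workcell import bot
S=bot.camera_info('scene');Rm=R([0,0,-17.05]);On=np.array([671,-319,0.])
im,d=bot.get_image('scene');cv2.imwrite('pics/s8.png',im[:,:,::-1]);np.save('pics/s8.npy',d)
Q,us,vs=cloud(S,d);C=(Q-On)@Rm
f=(us>414)&(us<456)&(vs>155)&(vs<215)&(abs(C[:,0]+51)<6)&(C[:,2]>243)&(C[:,2]<310)&(abs(C[:,1])<64)
c,w,k=plane(C[f]);print(c,w,k,np.arctan2(-w[2]*np.sign(w[0]),abs(w[0])))
E
```

```text
position: [437.5, -230.8, 276.5]
ft_force: [6.2, -1.3, -3.2]
position: [437.3, -230.8, 276.6]
ft_force: [10.1, -2.8, -3.4]
[-51.99510327  -9.1949747  275.94867176] [-0.99784754  0.00163241  0.06555625] 671 0.06560338035735472
```

```bash
f(){ grep -E 'posi|force'; }; python3 -m inch '0 -0.002 0 -0.0004 0; 0 -0.002 0 -0.0006 0; 0 -0.001 0 -0.0004 0; 0 0 0 0 0'|f
python3 - <<'E'
from h import *
from workcell import bot
im,d=bot.get_image('scene');cv2.imwrite('pics/s9.png',im[:,:,::-1]);np.save('pics/s9.npy',d)
S=bot.camera_info('scene');Rm=R([0,0,-17.05]);On=np.array([671,-319,0.])
crop(im[:,:,::-1],405,165,455,205,16,'pics/s9c.png')
Q,us,vs=cloud(S,d);C=(Q-On)@Rm
f=(us>414)&(us<456)&(vs>155)&(vs<215)&(abs(C[:,0]+51)<6)&(C[:,2]>243)&(C[:,2]<310)&(abs(C[:,1])<64)
c,w,k=plane(C[f]);print(c,w,k,np.arctan2(-w[2]*np.sign(w[0]),abs(w[0])))
m=(us>414)&(us<447)&(vs>172)&(vs<195)&(C[:,0]<-57)&(C[:,0]>-100)&(C[:,2]<312)&(C[:,1]<22)
for v in range(173,195): print(v,[(int(u),*C[i].round().astype(int).tolist()) for i,u in [(i,us[i]) for i in np.nonzero(m&(vs==v))[0]]])
E
```

```text
position: [441.1, -231.8, 277.5]
ft_force: [-0.5, 0.7, -2.1]
[-52.18782372  -9.39685705 276.72977328] [ 0.99813057  0.00162724 -0.06109598] 654 0.06113413762479152
173 []
174 []
175 []
176 []
177 []
178 []
179 [(425, -76, 3, 309), (426, -75, 0, 310)]
180 [(424, -80, 2, 308), (425, -78, 0, 308), (426, -74, 0, 307), (427, -70, 0, 306)]
181 [(423, -85, 2, 306), (424, -82, 1, 305), (425, -81, -2, 306), (427, -68, 0, 302), (428, -63, 1, 301)]
182 [(415, -98, 19, 301), (416, -97, 16, 301), (417, -86, 21, 297), (418, -86, 18, 298), (419, -84, 15, 298), (420, -82, 13, 298), (421, -79, 12, 298), (422, -79, 9, 299), (423, -89, -1, 305), (424, -81, 1, 302), (427, -66, 1, 298), (428, -64, 0, 298), (429, -62, -2, 298)]
183 [(415, -100, 17, 299), (416, -99, 14, 300), (417, -94, 14, 298), (418, -89, 15, 297), (419, -87, 13, 297), (420, -81, 14, 295), (421, -83, 9, 297), (422, -88, 2, 300), (423, -85, 1, 300), (424, -79, 2, 298), (425, -75, 1, 298), (426, -76, -3, 299), (427, -66, 1, 295), (428, -67, -3, 297), (429, -58, 0, 294)]
184 [(417, -98, 11, 297), (418, -91, 13, 295), (422, -88, 2, 298), (423, -88, -1, 299), (424, -80, 1, 296), (425, -80, -2, 297), (426, -79, -5, 298), (427, -79, -9, 299), (428, -78, -11, 299), (429, -74, -11, 298)]
185 [(417, -98, 11, 294), (422, -90, -1, 296), (423, -86, 0, 295), (425, -77, -1, 293), (426, -77, -4, 294), (427, -78, -8, 295), (428, -81, -13, 298), (429, -78, -14, 297)]
186 [(422, -85, 3, 291), (423, -83, 1, 290), (424, -81, -1, 291), (425, -78, -2, 290), (426, -71, -1, 288), (428, -78, -12, 294)]
187 [(423, -83, 1, 288), (424, -82, -2, 288), (425, -76, -1, 287)]
188 []
189 []
190 []
191 []
192 []
193 [(422, -57, 20, 255)]
194 []
```

View pics/s9c.png

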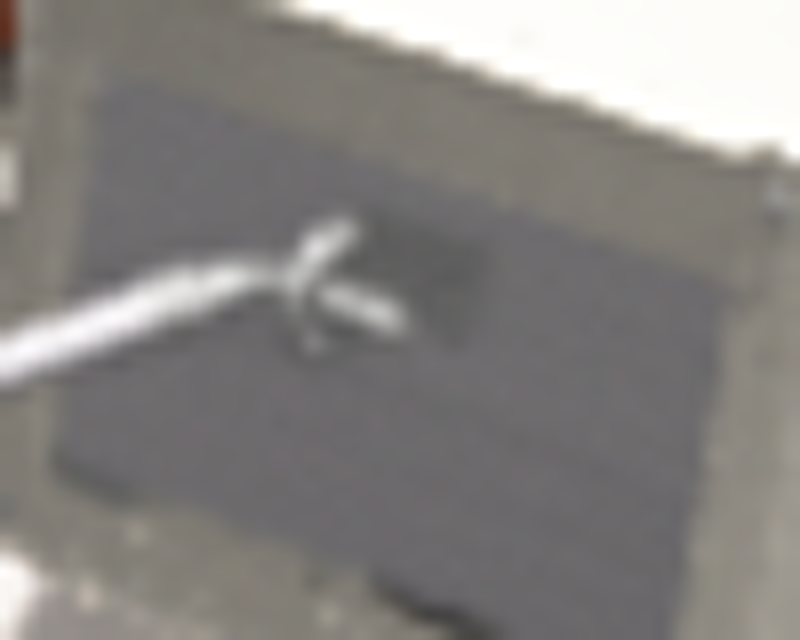

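```bash
f(){ grep -E 'posi|force'; }; python3 -m inch '0 -0.001 0 -0.001 0; 0 0 0.003 0 0; 0 0 0.004 0 0; 0 0 0.004 0 0;0 0 0 0 0'|f
python3 -m inch '0 0 0.004 0 0; 0 0 0.004 0 0; 0 0 0.004 0 0; 0 0 0.004 0 0;0 0 0.004 0 0;0 0 0.004 0 0;0 0 0 0 0'|f
python3 - <<'E'
from h import *
from workcell import bot
im,d=bot.get_image('scene');cv2.imwrite('pics/s10.png',im[:,:,::-1]);np.save('pics/s10.npy',d)
S=bot.camera_info('scene');Rm=R([0,0,-17.05]);On=np.array([671,-319,0.])
crop(im[:,:,::-1],395,145,475,205,10,'pics/s10c.png')
Q,us,vs=cloud(S,d);C=(Q-On)@Rm
f=(us>414)&(us<456)&(vs>155)&(vs<215)&(abs(C[:,0]+51)<6)&(C[:,2]>243)&(C[:,2]<310)&(abs(C[:,1])<64)
c,w,k=plane(C[f]);print(c,w,k,np.arctan2(-w[2]*np.sign(w[0]),abs(w[0])))
E
```

```text
position: [445.5, -220.9, 278.6]
ft_force: [0.9, -0.2, -1.3]
position: [452.5, -198.0, 278.6]
ft_force: [-0.8, 0.3, -2.9]
[-51.92722244  -8.11717386 276.22062564] [-0.99752143 -0.00176472  0.07034126] 680 0.07039950233230184
```

View pics/s10c.png

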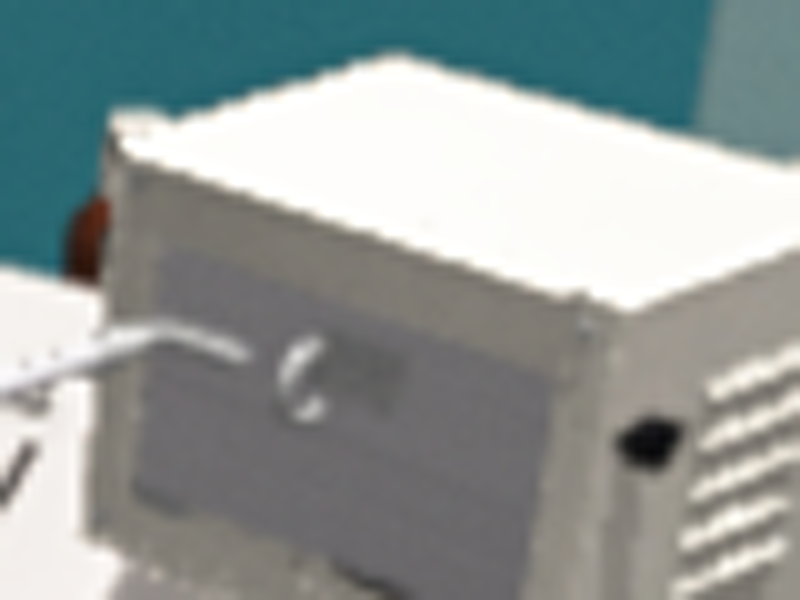

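```bash
python3 - <<'E'
from h import *
from workcell import bot
S=bot.camera_info('scene');st=bot.read_state();T=st['position'];y=np.radians(st['tool_rot'][2]-180);print(T,st['tool_rot'])
ax=np.array([np.cos(y),np.sin(y),0]);ay=np.array([-ax[1],ax[0],0])
r=T+170*ax+[0,0,19.3];t=r-30*ay;print(proj(S,r),proj(S,t),proj(S,r+4*ax)-proj(S,r))
d=np.load('pics/s10.npy');P,u,v=cloud(S,d);L=(P-T-[0,0,19.3]);X=L@ax;Y=L@ay
m=(u>400)&(u<422)&(v>170)&(v<190)&(X>60)&(X<185)&(abs(L[:,2])<15)&(abs(Y)<40)
for a in range(100,185,8):
    k=m&(abs(X-a)<4)&(abs(Y)<8);print(a,k.sum(),Y[k].mean().round(1) if k.any() else 0,L[k,2].mean().round(1) if k.any() else 0)
k=m&(Y<-10);print(X[k].mean(),Y[k].min(),L[k,2].mean(),k.sum())
E
```

```text
[ 452.47081909 -198.37401723  278.59421576] [-1.79998371e+02 -7.34935952e-04  1.62969235e+02]
[411.20358416 177.6376513 ] [419.49646457 180.70088169] [ 0.90029036 -0.31210172]
100 0 0 0
108 0 0 0
116 0 0 0
124 6 -2.2 1.4
132 5 -1.6 0.4
140 8 -2.2 0.0
148 7 -1.6 1.9
156 5 -1.4 0.3
164 6 -3.7 -0.2
172 1 1.0 1.7
180 0 0 0
167.23586010690042 -28.29626912803309 0.35351461461885497 15
```

```bash
f(){ grep -E 'posi|force|rot'; }; python3 -m inch '0 0.01 0 0 0; 0 0.02 0 0 0; 0 0.025 0 0 0; 0 0.025 0 0 0; 0 0.015 0.01 0 0; 0 0.005 0.02 0 0; 0 0 0.028 0 0; 0 0 0.028 0 0; 0 0 0.028 0 0; 0 0 0.028 0 0; 0 0 0.028 0 0; 0 0 0.028 0 0; 0 0 0.028 0 0; 0 0 0.028 0 0; 0 0 0.02 0 0; 0 0 0.01 0 0; 0 0 0 0 0'|f
```

```text
position: [439.9, 103.1, 278.5]
tool_rot: [180.0, -0.0, 163.0]
ft_force: [-0.7, -0.4, -1.2]
```

```bash
f(){ grep -E 'posi|force|rot'; }; python3 -m inch '0 0 0 0 0.05; 0 0 0 0 0.1; 0 0 0 0 0.11; 0 0 0 0 0.11; 0 0 0 0 0.11; 0 0 0 0 0.11; 0 0 0 0 0.11; 0 0 0 0 0.11; 0 0 0 0 0.11; 0 0 0 0 0.11; 0 0 0 0 0.07; 0 0 0 0 0.036; 0 0 0 0 0; 0 0 0 0 0'|f
```

```text
position: [439.8, 101.2, 278.6]
tool_rot: [-180.0, 0.0, 97.9]
ft_force: [0.7, 0.5, -1.4]
```

```bash
f(){ grep -E 'posi|force|rot'; }; python3 -m inch '0 -0.0027 0.0107 0.01 0; 0 0 0 0.02 0; 0 0 0 0.025 0; 0 0 0 0.025 0; 0 0 0 0.025 0; 0 0 0 0.02 0; 0 0 0 0.015 0; 0 0 0 0.008 0; 0 0 0 0 0; 0 0 0 0 0'|f
python3 - <<'E'
from h import *
from workcell import bot
print(bot.read_state()['position'])
im,d=bot.get_image('wrist');cv2.imwrite('pics/w4.png',im[:,:,::-1])
im,d=bot.get_image('scene');cv2.imwrite('pics/s11.png',im[:,:,::-1]);crop(im[:,:,::-1],230,170,350,280,6,'pics/s11c.png')
E
```

```text
position: [451.2, 100.7, 131.0]
tool_rot: [180.0, 0.0, 97.9]
ft_force: [-0.6, -0.2, -1.5]
[451.23963471 100.71691454 130.98540406]
```

View pics/w4.png

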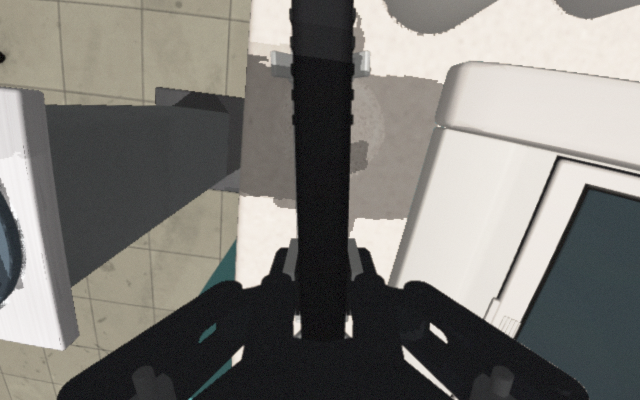

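View pics/s11c.png

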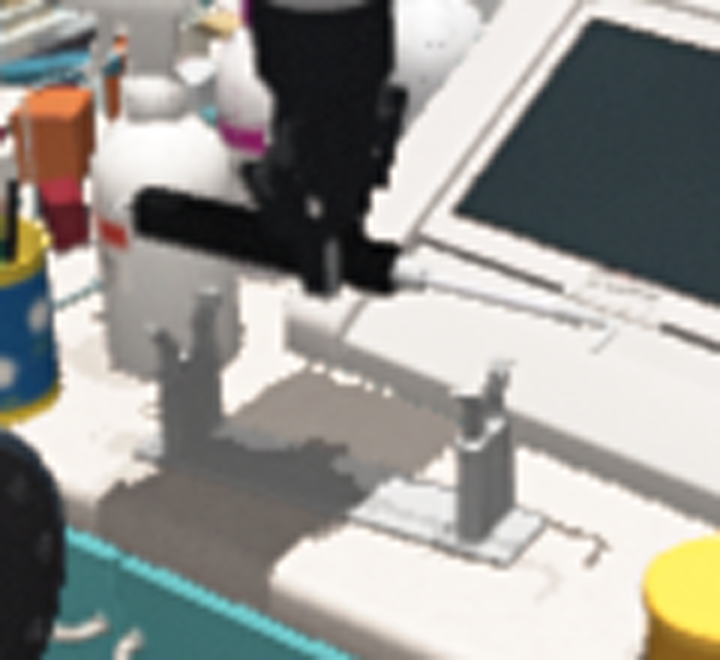

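```bash
f(){ grep -E 'posi|force|rot'; }; python3 -m inch '0 -0.0007 -0.0003 0.008 0; 0 0 0 0.015 0; 0 0 0 0.015 0; 0 0 0 0.01 0; 0 0 0 0.008 0; 0 0 0 0.005 0; 0 0 0 0 0; 0 0 0 0 0'|f
python3 -m inch '0 0 0 0.004 0; 0 0 0 0.004 0; 0 0 0 0.003 0; 0 0 0 0 0'|f
```

```text
position: [451.1, 100.2, 69.8]
tool_rot: [180.0, 0.0, 97.9]
ft_force: [-0.3, 0.2, -1.8]
position: [450.6, 100.1, 58.1]
tool_rot: [-180.0, 0.0, 97.8]
ft_force: [-0.4, 0.5, -1.7]
```

```bash
f(){ grep -E 'posi|force|rot'; }; python3 -m inch '0 0 0 0.001 0; 0 0 0 0 0'|f
python3 -m inch '0 0 0 0.001 0; 0 0 0 0 0'|f
python3 -m inch '0 0 0 0.0005 0; 0 0 0 0 0'|f
```

```text
position: [450.9, 100.2, 57.5]
tool_rot: [-180.0, -0.0, 97.8]
ft_force: [-0.1, -1.0, -2.8]
position: [450.9, 100.2, 56.6]
tool_rot: [180.0, 0.0, 97.8]
ft_force: [0.3, 0.4, -1.9]
position: [450.9, 100.2, 56.1]
tool_rot: [-180.0, 0.0, 97.9]
ft_force: [-0.6, -0.2, -2.0]
```

```bash
f(){ grep -E 'posi|force|rot'; }; python3 -m inch '0 0 0 0.0005 0; 0 0 0 0 0'|f
python3 -m inch '0 0 0 0.0005 0; 0 0 0 0 0'|f
```

```text
position: [451.0, 100.2, 55.7]
tool_rot: [180.0, 0.0, 97.9]
ft_force: [-0.4, 1.3, -1.8]
position: [451.0, 100.2, 55.5]
tool_rot: [180.0, 0.0, 97.9]
ft_force: [-2.9, -1.2, 7.4]
```

```bash
f(){ grep -E 'posi|force|rot|grip'; }; python3 -m inch '0 0 0 -0.0005 0; 0.4 0 0 0 0; 0.5 0 0 0 0; 0.6 0 0 0 0; 1 0 0 0 0; 1 0 0 0 0; 1 0 0 0 0; 1 0 0 0 0'|f
python3 - <<'E'
from h import *
from workcell import bot
im,d=bot.get_image('wrist');cv2.imwrite('pics/w5.png',im[:,:,::-1])
E
```

```text
position: [450.9, 100.2, 55.6]
tool_rot: [-180.0, -0.0, 97.8]
ft_force: [-0.6, -1.2, -0.2]
grip_width: 85.4
```

View pics/w5.png

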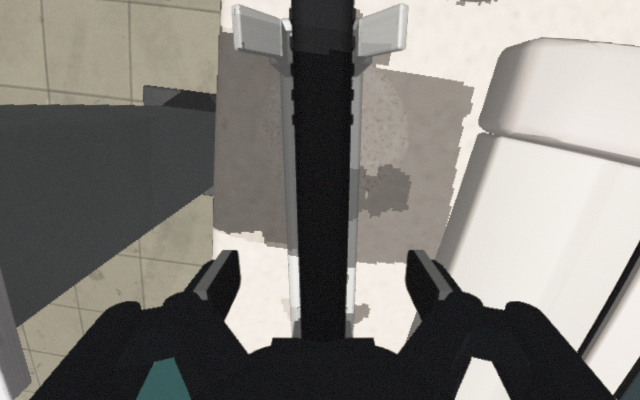

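```bash
f(){ grep -E 'posi|force|rot|grip'; }; python3 -m inch '1 0 0 -0.005 0; 1 0 0 -0.015 0; 1 0 0 -0.025 0; 1 0 0 -0.025 0; 1 0 0 -0.025 0; 1 0 0 -0.02 0; 1 0 0 -0.015 0; 1 0 0 -0.005 0; 1 0 0 0 0; 1 0 0 0 0; 1 0 0 0 0'|f
python3 - <<'E'
from h import *
from workcell import bot
ci=bot.camera_info('wrist');im,d=bot.get_image('wrist');cv2.imwrite('pics/w6.png',im[:,:,::-1]);np.save('pics/w6ci.npy',ci,allow_pickle=True)
crop(im[:,:,::-1],270,225,370,350,4.6,'pics/w6b.png');crop(im[:,:,::-1],270,15,370,115,5,'pics/w6a.png')
im,d=bot.get_image('scene');cv2.imwrite('pics/s12.png',im[:,:,::-1]);np.save('pics/s12.npy',d)
S=bot.camera_info('scene');Rm=R([0,0,-17.05]);On=np.array([671,-319,0.])
Q,us,vs=cloud(S,d);C=(Q-On)@Rm
f=(us>414)&(us<456)&(vs>155)&(vs<215)&(abs(C[:,0]+51)<6)&(C[:,2]>243)&(C[:,2]<310)&(abs(C[:,1])<64)
c,w,k=plane(C[f]);print(k,np.arctan2(-w[2]*np.sign(w[0]),abs(w[0])))
E
```

```text
position: [450.3, 100.1, 189.6]
tool_rot: [-179.9, -0.0, 97.9]
ft_force: [-0.3, 0.3, -0.6]
grip_width: 85.3
688 0.06757944222399304
```

View pics/w6a.png

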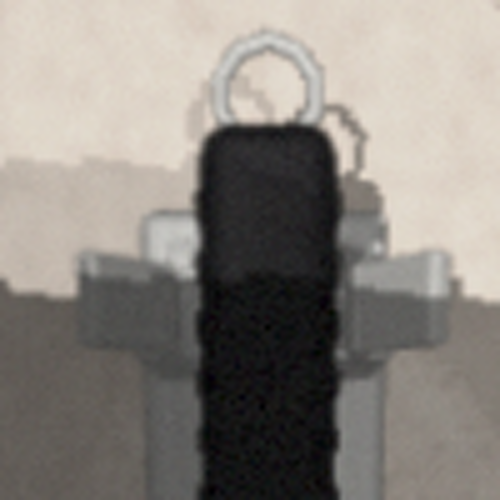

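View pics/w6b.png

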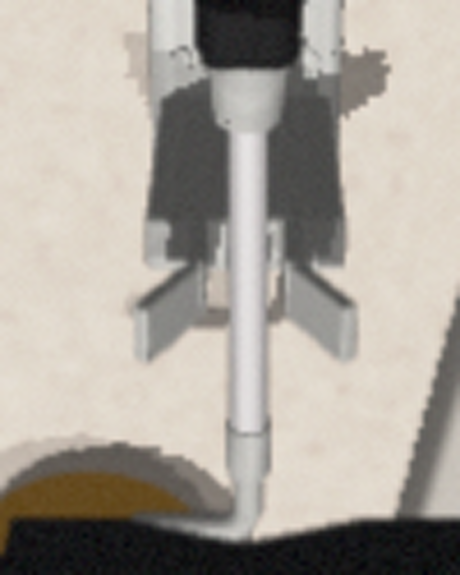

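View pics/s12.png

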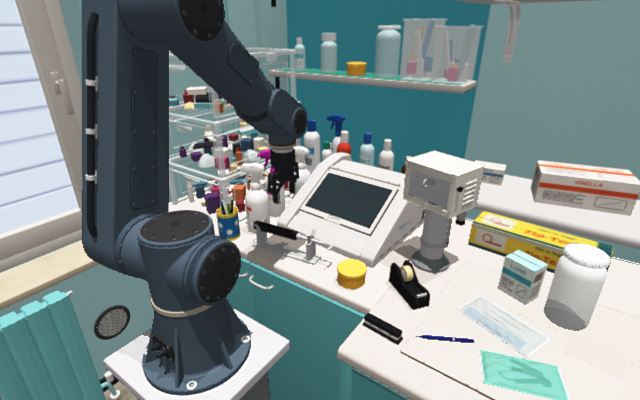

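```bash
python3 - <<'E'
from workcell import bot
print(bot.read_state()['t']);bot.job_done()
E
```

```text
23.0333
the job is handed in; nothing more can be done
```

The flap is shut and held by its catch, and the pole is back in its rest. I handed the job in at 23.0 s of the allowed 67 s.

- **Closing the flap:** I pulled the flap by its ring eye from about 0.79 rad. The catch built up to about 14 N at its peak, including hinge friction, then fell to zero as it snapped. I pulled on to about 10 N to confirm the hard stop. Forces were read only at the end of each short move, so a brief higher peak between readings could have been missed.
- **Flap after unhooking:** A plane fit to the scene depth gave 0.06 to 0.07 rad at the stop. It was 0.070 just after unhooking and 0.068 at the end, so it stayed shut within the noise.
- **Pole:** It is seated in both saddles. The wrist picture shows it as it first lay, within about 1 to 1.5 mm sideways, inside the saddles' clearance.
- **Column:** Every picture and force reading showed only the prong in contact with it.
- **Other objects:** Nothing else looks moved in the last scene picture; I did not measure each object.

None of my checks failed.

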